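Lock the castle nut of the herb mill

ROBOT

A 6-joint arm with a two-finger parallel gripper is mounted at the origin on the work surface; the furniture and walls round the work are solid. World frame = base frame: x ahead of the robot, y to its left, z up, the work surface at z = 0. Lengths are in mm, angles in rad, forces in N, time in s.
With the tool pointing down it reaches from about 350 to 725 mm from the base axis. Payload 4.3 kg.
Tool frame: the origin (TCP) lies midway between the tips of the shut fingers; the grasp point (between the pads) lies grip_depth behind it (grip_depth is the distance from the TCP to the grasp point, in mm); z points along the fingers, y is the line along which they close (so a half turn about z gives the same grasp; the last joint's range is limited). The gripper opens to 85 mm and grips with 20 to 120 N. Pads are 22 mm wide; open, the fingers measure 114 mm over their backs; the gripper's body (76 mm by 85 mm) begins 54 mm behind the grasp point. The pads swing forward as they close: fully open they stand 13 mm farther back than shut.
Start: joints at [-1.453, 0.377, 0.081, 1.274, 0, 1.46], TCP at [129.863, -560.181, 231.329] pointing down, gripper open.
Joint ranges: [-2.72, 2.72], [-0.84, 1.66], [-1.02, 1.22], [-1.77, 2.12], [-1.37, 1.28], [-3.14, 3.14]. Speed limits (rad/s): [2.57, 2.57, 3.14, 3.14, 3.14, 3.14].

INTERFACE

Orientations are given as a rotation vector (axis times angle).
In Python, from station import * gives the robot as it stands.
- The arm moves only by the shell command python3 -m inch 'ROWS'. ROWS is JSON, a list of rows, each an object with "jaw": the closure, from 0 (fully open) to 1 (shut); "translation": the shift along the tool's x, y, z in m, a list of three; "rotation": the turn, a rotation vector about the tool's x, y, z in rad, a list of three. In form: [{"jaw": jaw, "translation": [tx, ty, tz], "rotation": [rx, ry, rz]}, ...]. A call has 1 to 20 rows; each row shifts and turns the commanded pose from where the row before left it, along the tool's axes as they then stand; what a row does not reach is not made up. A row lasts 1/12 s, in which the tool goes at most 41.7 mm and 7.16 degrees, less where a joint would pass 70% of its speed; a pose out of reach is approached as far as the arm can. A call is refused whole if a number of a shift passes 0.0417 or a number of a turn 0.125, either way. A call with a gripper value outside its range is refused whole. The fingers move at their own pace and stop on an object; the grip force is fixed at half the most. Time passes only in rows, so rows that do not move let the fingers close. It gives the time, the measured TCP pose, the force, the opening and the grip force at its end, in the units of the state.
- read_state(): the state, without advancing time (a new reading comes with each control period).
- snapshot(name): name is "side" or "top"; returns the picture (480x640x3 uint8, blue, green, red); there is no depth.
- camera_params(name): a dict with "fx", "fy", "cx", "cy" (pixels), "cam_to_world" (4x4, takes a point from camera to world coordinates). Camera axes: x right, y up, looking along -z (the intrinsics and any distortion apply to the point x, -y, -z); pixel columns grow to the right and rows downward; lengths in mm; the calibration is good to about 2 mm. A picture is of the moment at which its call begins. camera_params takes no time and is no camera call.
- job_done(): hands the job in; it is judged then, once.
The state is a dict: "t": time; "joint_pos": joint angles; "qd": joint speeds; "tau": joint torques, N m; "tcp_pos": TCP position; "eef_rot": TCP orientation; "ft_force": force on the tool from outside, world axes, zero at the start; "wrist_torque": the same for the moment, N m; "width": opening from 0.0 (shut) to 1.0 (fully open); "gripper_force": force on a finger pad.
Only numpy, scipy, OpenCV 4.12 (cv2) and the standard library are available. Lean on these libraries where they do the work, as an engineer would, in place of code of your own. Each camera call takes 0.05 s, during which the arm holds its last target. There are 200 camera calls.

TASK

Finish putting this herb mill back together: turn the castle nut on its spindle clockwise until you feel it come up snug on the washer, then on to the next slot that lines up with the hole across the spindle, and no further. Then push the red-handled lock pin through slot and hole until its collar meets the nut, gently, as it slides in without force. Do not shift the white-lidded jar or the amber packet near the mill.

Things in the scene. Friction and masses are not known exactly. Their poses are not given: they have to be found in the camera images.
- nut: Steel castle nut on the upright spindle of the white herb mill. Hexagon 46 mm across flats, 24 mm high; on it a crown 42 mm across, 10 mm high, cut by six slots 60 deg apart, 8 mm wide, 10 mm deep, open at the top, each in the middle of a flat. Origin on the axis, about 29 mm above its underside, 5 mm below its top; z up, x out through one slot (flats and slots every 60 deg from it).
- nut_slot (a point): Mouth of one slot (the one on the nut's x axis), 21 mm from the axis. Clockwise from above tightens; thread 3.5 mm a turn. It starts loose, 20 deg to a third of a turn short of snug, and turns with 0.05 N m; once snug it takes 0.45 N m and stays where left. Where that is varies and can only be felt. The wanted slot comes 12 to 48 deg past snug; one or two may line up earlier: too soon.
- spindle: Brass spindle end, 30 mm across, fixed upright in the mill, its top 8 mm above the nut. Origin at the centre of its cross hole, on the axis, 129 mm above the counter; z up, x along the hole. The hole is 8 mm across, right through; the pin may enter from either end (+x or -x). The end towards the robot is handier: the motor housing, 62 mm high, is at the far side.
- washer_top (a point): Top of the washer under the nut, on the axis, about 100 mm above the counter. The washer is 58 mm across, the hub below it 68 mm across and 97 mm high; round these the rotor and the drum's rim, 176 mm across, stand at most 90 mm high.
- pin: Lock pin with a red handle, standing loose on the counter on the right. The handle is a flat block 34 mm long (x), 14 mm thick (y), 40 mm high (z); origin at the centre of its underside. The steel pin, 6 mm thick, points along +x at 22 mm above the origin: a collar 12 mm across from x = 17 to 25 mm, then the pin, 52 mm long, with a tapered nose over the last 5 mm, to x = 77 mm. 70 g.
- pin_mid (a point): Point on the pin's axis that lies at the centre of the cross hole when the pin is fully home (collar against the crown of the nut): 46 mm ahead of the handle's centre, 22 mm above the handle's underside.
- pin_tip (a point): Tip of the pin's nose, 77 mm ahead of the handle's centre, 22 mm above the handle's underside.
- jar_white: Bystander: glass jar with a white lid, 62 mm across, 85 mm high, origin at its underside.
- packet: Bystander: amber paper packet tied with string, 83 x 117 x 36 mm, origin at its underside.
Things that resemble listed ones, but are neither listed nor needed, are in the scene too. Leave any blue or turquoise look-alike of the pin alone.

How it is judged (in metres and radians):
On the way:
1. the nut is turned down snug on its washer, past the first touch (at least 5 deg) (z of nut in the frame of spindle below -5e-05 m), for 0.2 s.
At the end, for the whole second after the job is handed in: Nut at rest 5 to 60 deg past where it came up snug (0.05 to 0.6 mm lower), at the one slot in that range; pin at rest through slot and cross hole, its axis within 8 deg of the hole's and its pin_mid point within 5 mm of the hole's centre (z of nut in the frame of spindle between -0.0006 and -5e-05 m and distance between pin_mid and spindle below 0.005 m and angle between the x axis of pin and the x axis of spindle, either way round below 0.14 rad and linear speed of pin below 0.02 m/s and angular speed of nut below 0.05 rad/s); the robot touches nothing.
It fails at once if the nut is turned more than 62 deg past snug (overtightened) (z of nut in the frame of spindle below -0.000605 m).
It fails at once if the pin is forced: pressed on the nut or the spindle with more than 20 N (contact force between pin and nut above 20 N or contact force between pin and spindle above 20 N).
It fails at once if the white-lidded jar or the amber packet is shifted by more than 30 mm (distance of any of jar_white, packet from where it was at the start of the episode above 0.03 m).
It also fails if it takes over 72 s, if anything falls off the work surface, if the arm or the gripper's body presses on something with over 40 N, if the wrist force passes 120 N, or if a joint passes its speed limit or range.

## Working session

There is one attempt and no reset: what is moved stays moved. The work goes in short steps, Python scripts to look and compute and a shell command to move; the robot and the scene stay as the last step left them, time stands still between calls to the robot, and variables do not carry over. Pictures are saved under pics/ and viewed, at most 10 in all, crops included, and the job is handed in when it is done.

```bash
mkdir -p pics; ls; python3 - <<'E'
from station import *
import cv2, numpy as np
s=read_state(); print(s)
for n in("side","top"):
    im=snapshot(n); cv2.imwrite(f"pics/{n}0.png",im)
    p=camera_params(n); print(n,{k:(np.round(v,3).tolist()) for k,v in p.items()})
print(globals().get('grip_depth'))
import station; print([x for x in dir(station) if x[0]!='_'])
E
```

```text
pics
{'t': 0.0, 'joint_pos': array([-1.45329290e+00,  3.78056690e-01,  7.96232526e-02,  1.27440621e+00,
        2.43531649e-05,  1.46053374e+00]), 'qd': array([-0.00071148, -0.00155883,  0.00268065,  0.00038752,  0.00011419,
        0.00045917]), 'tau': array([ 2.16034190e-03, -4.63603485e+01,  2.69875789e+01,  2.06291489e-02,
        3.73911223e-05,  2.97770248e-05]), 'tcp_pos': array([ 129.79249805, -559.48254456,  230.36349754]), 'eef_rot': array([-3.11921231e+00, -3.56768919e-01, -2.66160458e-05]), 'ft_force': array([ 0.86651926, -0.18994812, -0.05697573]), 'wrist_torque': array([-0.00359486,  0.00724108, -0.01390455]), 'gripper_force': 0.0, 'width': 0.9985901810245309}
side {'fx': 474.479, 'fy': 474.479, 'cx': 321.326, 'cy': 235.057, 'cam_to_world': [[-0.927, 0.226, -0.3, 229.593], [-0.376, -0.556, 0.741, 607.042], [0.001, 0.8, 0.6, 630.338], [0.0, 0.0, 0.0, 1.0]]}
top {'fx': 557.984, 'fy': 557.984, 'cx': 325.827, 'cy': 244.463, 'cam_to_world': [[-0.024, 0.991, -0.129, 383.412], [-0.999, -0.021, 0.024, -45.955], [0.021, 0.13, 0.991, 1139.374], [0.0, 0.0, 0.0, 1.0]]}
18.700000000000003
['PlanningError', 'camera_params', 'grip_depth', 'job_done', 'read_state', 'snapshot']
```

View pics/side0.png

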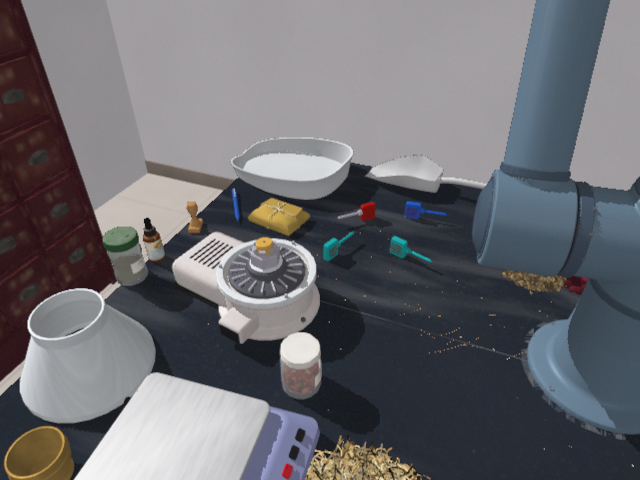

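View pics/top0.png

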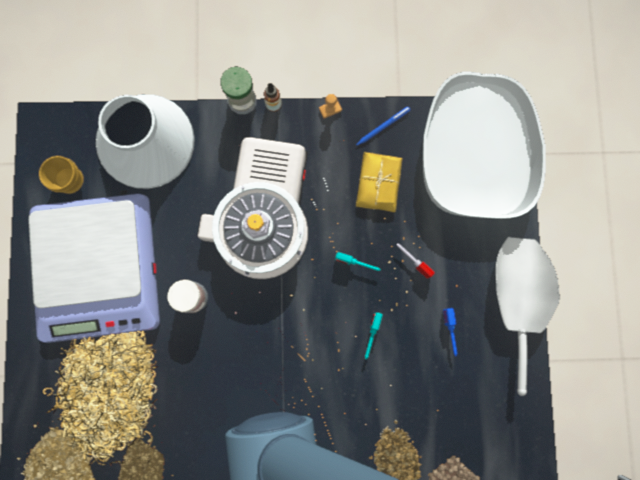

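The top view shows the mill's nut at about (256,222), the red pin handle at (427,269) with its tip at (399,245), the jar at (187,296) and the packet at (379,180). The teal and blue look-alikes are at (358,262), (374,335) and (452,330). The side view shows the nut at (265,252) and the red handle at (368,211). Next I'll measure these and zoom in.

```bash
cat > h.py <<'E'
from station import *
import cv2, numpy as np
from scipy.spatial.transform import Rotation as R
def ray(n,u,v):
    p=camera_params(n); T=np.array(p["cam_to_world"])
    d=T[:3,:3]@np.array([(u-p["cx"])/p["fx"],-(v-p["cy"])/p["fy"],-1]); return T[:3,3],d/np.linalg.norm(d)
def onz(n,u,v,z):
    o,d=ray(n,u,v); return o+d*(z-o[2])/d[2]
def two(a,b):
    (o1,d1),(o2,d2)=ray("top",*a),ray("side",*b)
    t=np.linalg.lstsq(np.c_[d1,-d2],o2-o1,rcond=None)[0]
    p,q=o1+d1*t[0],o2+d2*t[1]; return (p+q)/2,np.linalg.norm(p-q)
def proj(n,P):
    p=camera_params(n);T=np.array(p["cam_to_world"]);c=np.linalg.inv(T)@np.append(P,1)
    return np.array([p["cx"]-p["fx"]*c[0]/c[2],p["cy"]+p["fy"]*c[1]/c[2]])
def blob(mask):
    n,l,s,c=cv2.connectedComponentsWithStats(mask.astype(np.uint8)); return sorted([(int(s[i,4]),c[i].round(1).tolist(),s[i,:4].tolist()) for i in range(1,n) if s[i,4]>15],reverse=True)
def red(im):
    b,g,r=[im[...,i].astype(int) for i in range(3)]; return (r>110)&(g<60)&(b<60)
def brass(im):
    b,g,r=[im[...,i].astype(int) for i in range(3)]; return (r>150)&(g>90)&(b<90)&(r-b>90)
E
python3 - <<'E'
from h import *
a=cv2.imread("pics/top0.png");b=cv2.imread("pics/side0.png")
for n,im in(("top",a),("side",b)):
    print(n,"red",blob(red(im))[:4]); print("brass",[x for x in blob(brass(im)) if (abs(x[1][0]-260)<20 and 200<x[1][1]<260)])
ct=cv2.resize(a[200:245,233:280],(395,380),interpolation=cv2.INTER_CUBIC)
cs=cv2.resize(b[228:278,240:290],(380,380),interpolation=cv2.INTER_CUBIC)
cp=cv2.resize(a[238:283,390:440],(395,200))
cv2.imwrite("pics/z.png",np.hstack([ct,cs]))
for u,v in((433,270),(427,270)): print(onz("top",u,v,40).round(1))
print("tip z22",onz("top",399,245,22).round(1))
print(two((256,220),(264,241)))
E
```

```text
top red [(116, [426.3, 269.3], [419, 262, 15, 15]), (20, [109.7, 323.8], [107, 322, 6, 4])]
brass [(156, [254.8, 222.1], [248, 215, 15, 15])]
side red [(115, [366.2, 208.2], [360, 202, 15, 18]), (95, [287.0, 470.8], [282, 464, 10, 14])]
brass [(459, [272.7, 216.4], [251, 207, 42, 22]), (137, [263.3, 242.8], [256, 237, 16, 14]), (82, [272.4, 202.2], [262, 199, 21, 7])]
[ 470.9 -284.2   40. ]
[ 471.2 -272.3   40. ]
tip z22 [ 524.6 -221.5   22. ]
(array([559.47026313,  54.4535787 , 140.82429989]), np.float64(2.8006391222993696))
```

View pics/z.png

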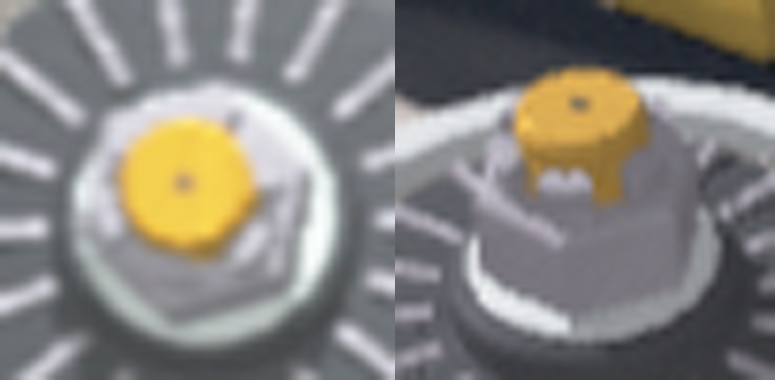

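The zoom shows the spindle's centre dot at about (254.4,221.1) in the top view and (263.8,241.0) in the side view. A hexagon corner points almost straight down in the image, so slots lie about 26 deg right of image-down, repeating every 60 deg. The cross hole isn't visible yet. The motor housing points up and slightly right.

```bash
python3 - <<'E'
from h import *
print("axis",two((254.4,221.1),(263.8,241.0)), onz("top",254.4,221.1,142).round(1),onz("side",263.8,241.0,142).round(1))
print("pin 2view",two((426.3,269.3),(366.2,208.2)), onz("side",366.2,208.2,25).round(1),onz("top",426.3,269.3,28).round(1))
print("jar",onz("top",187,296,85).round(0),"packet",onz("top",379,180,36).round(0))
s=read_state(); M=R.from_rotvec(s["eef_rot"]).as_matrix(); print("tool x,y az",[np.degrees(np.arctan2(M[1,i],M[0,i])).round(1) for i in (0,1)])
a=cv2.imread("pics/top0.png")
# drum rim / housing: louvre minAreaRect and housing outline
g=cv2.cvtColor(a,cv2.COLOR_BGR2GRAY)
m=((g[140:185,246:300]<90)).astype(np.uint8)
for c in cv2.findContours(m,cv2.RETR_EXTERNAL,cv2.CHAIN_APPROX_NONE)[0]:
    if len(c)>20:
        l=cv2.fitLine(c,cv2.DIST_L2,0,.01,.01).ravel(); p=l[2:]+[246,140]
        A,B=onz("top",*(p-15*l[:2]),62),onz("top",*(p+15*l[:2]),62); print("louvre",p.round(1),len(c),np.degrees(np.arctan2(*(B-A)[[1,0]])).round(1))
# red mask of pin & steel pin
m=red(a); ys,xs=np.nonzero(m); k=(xs>400)
r=cv2.minAreaRect(np.c_[xs[k],ys[k]].astype(np.float32)); print(r)
c=cv2.resize(a[235:290,388:446],(580,550),interpolation=cv2.INTER_CUBIC); cv2.imwrite("pics/pin.png",c)
E
```

```text
axis (array([557.57271035,  57.30195898, 143.29859541]), np.float64(1.7483981064531224)) [558.6  57.8 142. ] [557.5  55.7 142. ]
pin 2view (array([ 474.41117302, -273.60417435,   26.10717051]), np.float64(1.3610406813272593)) [ 475.5 -275.1   25. ] [ 473.6 -273.4   28. ]
jar [429. 191.  85.] packet [ 657. -184.   36.]
tool x,y az [np.float64(13.1), np.float64(-76.9)]
louvre [288.7 140.7] 47 -95.8
((426.50006103515625, 269.5000305175781), (15.55634880065918, 7.071067810058594), 45.0)
```

View pics/pin.png

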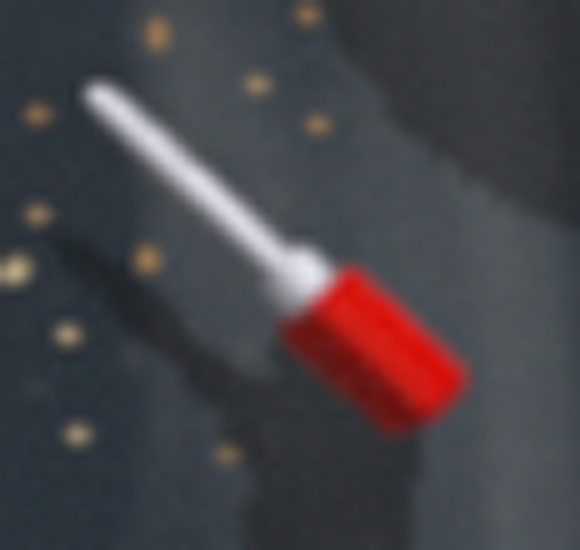

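```bash
python3 - <<'E'
from h import *
t=onz("top",396.7,243.7,22);c=onz("top",417.5,262,22);h=onz("top",426.7,268.5,40)
print(t,c,h,"az",np.degrees(np.arctan2(*(t-c)[[1,0]])),np.degrees(np.arctan2(*(t-h)[[1,0]])),np.linalg.norm((t-h)[:2]),np.linalg.norm((t-c)[:2]))
f=onz("top",274,142,62)-[558,57,0]; print("housing az",f,np.degrees(np.arctan2(f[1],f[0])))
E
python3 -m inch '[{"jaw":0,"translation":[0,0,0],"rotation":[0,0,-0.125]},{"jaw":0,"translation":[0,0,0],"rotation":[0,0,-0.125]},{"jaw":0,"translation":[0,0,0],"rotation":[0,0,-0.125]},{"jaw":0,"translation":[0,0,0],"rotation":[0,0,-0.125]},{"jaw":0,"translation":[0,0,0],"rotation":[0,0,-0.125]},{"jaw":0,"translation":[0,0,0],"rotation":[0,0,-0.125]},{"jaw":0,"translation":[0,0,0],"rotation":[0,0,-0.125]},{"jaw":0,"translation":[0,0,0],"rotation":[0,0,-0.125]},{"jaw":0,"translation":[0,0,0],"rotation":[0,0,-0.125]},{"jaw":0,"translation":[0,0,0],"rotation":[0,0,-0.125]},{"jaw":0,"translation":[0,0,0],"rotation":[0,0,-0.125]},{"jaw":0,"translation":[0,0,0],"rotation":[0,0,-0.125]},{"jaw":0,"translation":[0,0,0],"rotation":[0,0,-0.125]},{"jaw":0,"translation":[0,0,0],"rotation":[0,0,-0.125]},{"jaw":0,"translation":[0,0,0],"rotation":[0,0,-0.125]},{"jaw":0,"translation":[0,0,0],"rotation":[0,0,-0.125]},{"jaw":0,"translation":[0,0,0],"rotation":[0,0,-0.125]},{"jaw":0,"translation":[0,0,0],"rotation":[0,0,-0.125]},{"jaw":0,"translation":[0,0,0],"rotation":[0,0,-0.125]},{"jaw":0,"translation":[0,0,0],"rotation":[0,0,-0.125]}]'
```

```text
[ 527.38917171 -216.88993399   22.        ] [ 489.24797153 -257.48109678   22.        ] [ 474.19619746 -271.80070863   40.        ] az 46.78233233310168 45.91037018363907 76.45054402533812 55.69913507936793
housing az [173.6365622  -31.04937248  62.        ] -10.138371496157939
t: 1.77
tcp_pos: [129.8, -559.8, 230.7]
eef_rot: [-0.636, -3.076, -0.002]
ft_force: [0.3, 0.6, -0.3]
width: 0.998
gripper_force: 0.0
```

```bash
python3 -m inch '[{"jaw":0,"translation":[0,0,0],"rotation":[0,0,-0.125]},{"jaw":0,"translation":[0,0,0],"rotation":[0,0,-0.125]},{"jaw":0,"translation":[0,0,0],"rotation":[0,0,-0.125]},{"jaw":0,"translation":[0,0,0],"rotation":[0,0,-0.125]},{"jaw":0,"translation":[0,0,0],"rotation":[0,0,-0.125]},{"jaw":0,"translation":[0,0,0],"rotation":[0,0,-0.125]},{"jaw":0,"translation":[0,0,0],"rotation":[0,0,-0.125]},{"jaw":0,"translation":[0,0,0],"rotation":[0,0,-0.125]},{"jaw":0,"translation":[0,0,0],"rotation":[0,0,-0.125]},{"jaw":0,"translation":[0,0,0],"rotation":[0,0,-0.125]},{"jaw":0,"translation":[0,0,0],"rotation":[0,0,-0.125]},{"jaw":0,"translation":[-0.035,0,0],"rotation":[0,0,0]},{"jaw":0,"translation":[-0.035,0,0],"rotation":[0,0,0]},{"jaw":0,"translation":[-0.035,0,0],"rotation":[0,0,0]},{"jaw":0,"translation":[-0.035,0,0],"rotation":[0,0,0]},{"jaw":0,"translation":[-0.035,0,0],"rotation":[0,0,0]},{"jaw":0,"translation":[-0.035,0,0],"rotation":[0,0,0]},{"jaw":0,"translation":[-0.035,0,0],"rotation":[0,0,0]},{"jaw":0,"translation":[-0.035,0,0],"rotation":[0,0,0]}]'
python3 -m inch '[{"jaw":0,"translation":[-0.035,0,0],"rotation":[0,0,0]},{"jaw":0,"translation":[-0.035,0,0],"rotation":[0,0,0]},{"jaw":0,"translation":[-0.035,0,0],"rotation":[0,0,0]},{"jaw":0,"translation":[-0.035,0,0],"rotation":[0,0,0]},{"jaw":0,"translation":[-0.035,0,0],"rotation":[0,0,0]},{"jaw":0,"translation":[-0.035,0,0],"rotation":[0,0,0]},{"jaw":0,"translation":[-0.035,0,0],"rotation":[0,0,0]},{"jaw":0,"translation":[-0.035,0,0],"rotation":[0,0,0]},{"jaw":0,"translation":[-0.035,0,0],"rotation":[0,0,0]},{"jaw":0,"translation":[-0.035,0,0],"rotation":[0,0,0]},{"jaw":0,"translation":[-0.035,0,0],"rotation":[0,0,0]},{"jaw":0,"translation":[-0.035,0,0],"rotation":[0,0,0]},{"jaw":0,"translation":[-0.035,0,0],"rotation":[0,0,0]},{"jaw":0,"translation":[0,0,0],"rotation":[0,0,0]},{"jaw":0,"translation":[0,0,0],"rotation":[0,0,0]},{"jaw":0,"translation":[0,0,0],"rotation":[0,0,0]}]'
cat > st.py <<'E'
from h import *
import sys
s=read_state(); M=R.from_rotvec(s["eef_rot"]).as_matrix()
print("t",round(s["t"],2),"tcp",s["tcp_pos"].round(1),"azx",np.degrees(np.arctan2(M[1,0],M[0,0])).round(2),"azy",np.degrees(np.arctan2(M[1,1],M[0,1])).round(2),"tilt",np.degrees(np.arccos(-M[2,2])).round(2),"q6",np.degrees(s["joint_pos"][5]).round(1),"F",s["ft_force"].round(1),"T",s["wrist_torque"].round(3),"w",round(s["width"]*85,1),"g",round(s["gripper_force"],1))
if len(sys.argv)>3:
    d=M.T@(np.array(sys.argv[1:4],float)-s["tcp_pos"]); print("tool shift to target",d.round(1))
E
python3 st.py 558 57 101
```

```text
t: 3.35
tcp_pos: [290.6, -328.8, 231.0]
eef_rot: [-1.452, 2.786, 0.001]
ft_force: [-0.3, -0.9, 0.1]
width: 1.001
gripper_force: 0.0
t: 4.68
tcp_pos: [550.0, 42.3, 230.7]
eef_rot: [1.452, -2.784, -0.0]
ft_force: [0.0, -0.4, 0.1]
width: 1.002
gripper_force: 0.0
t 4.68 tcp [550.   42.3 230.7] azx -124.91 azy 145.09 tilt 0.1 q6 -57.3 F [ 0.  -0.4  0.1] T [ 0.028  0.042 -0.044] w 85.2 g 0.0
tool shift to target [-16.8   1.8 129.7]
```

```bash
python3 -m inch '[{"jaw":0,"translation":[-0.0168,0.0018,0.01],"rotation":[0,0,0]},{"jaw":0,"translation":[0,0,0.03],"rotation":[0,0,0]},{"jaw":0,"translation":[0,0,0.03],"rotation":[0,0,0]},{"jaw":0,"translation":[0,0,0.03],"rotation":[0,0,0]},{"jaw":0,"translation":[0,0,0.03],"rotation":[0,0,0]},{"jaw":0,"translation":[0,0,0],"rotation":[0,0,0]},{"jaw":0,"translation":[0,0,0],"rotation":[0,0,0]},{"jaw":0.3,"translation":[0,0,0],"rotation":[0,0,0]},{"jaw":0.35,"translation":[0,0,0],"rotation":[0,0,0]},{"jaw":0.35,"translation":[0,0,0],"rotation":[0,0,0]}]'
python3 st.py 558 57 101
python3 - <<'E'
from h import *
a=snapshot("side"); cv2.imwrite("pics/s1.png",cv2.resize(a[190:300,200:340],(700,550),interpolation=cv2.INTER_CUBIC))
E
```

```text
t: 5.52
tcp_pos: [560.6, 56.9, 103.7]
eef_rot: [-1.45, 2.783, -0.003]
ft_force: [-0.4, 0.2, -0.4]
width: 0.652
gripper_force: 0.0
t 5.52 tcp [560.6  56.9 103.7] azx -124.95 azy 145.05 tilt 0.25 q6 -55.7 F [-0.4  0.2 -0.4] T [ 0.02   0.015 -0.004] w 55.4 g 0.0
tool shift to target [1.5 2.2 2.7]
```

View pics/s1.png

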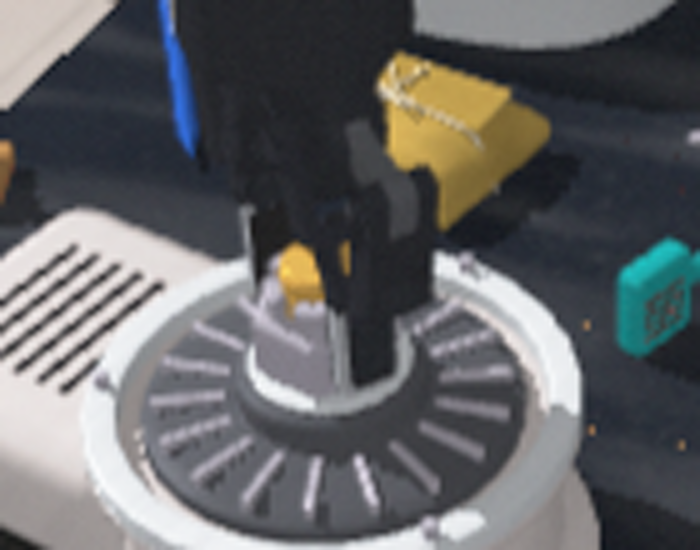

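The fingers straddle the hexagon just above the washer (near finger at crop (375,330)). Now I'll close on the nut.

```bash
python3 -m inch '[{"jaw":0.4,"translation":[0,0.0005,0.0015],"rotation":[0,0,0]},{"jaw":0.7,"translation":[0,0,0],"rotation":[0,0,0]},{"jaw":1,"translation":[0,0,0],"rotation":[0,0,0]},{"jaw":1,"translation":[0,0,0],"rotation":[0,0,0]},{"jaw":1,"translation":[0,0,0],"rotation":[0,0,0]},{"jaw":1,"translation":[0,0,0],"rotation":[0,0,0]},{"jaw":1,"translation":[0,0,0],"rotation":[0,0,0]},{"jaw":1,"translation":[0,0,0],"rotation":[0,0,0]}]'
python3 st.py 558 57 101
```

```text
t: 6.23
tcp_pos: [558.9, 58.0, 101.4]
eef_rot: [-1.452, 2.784, -0.001]
ft_force: [-3.2, 1.3, 8.5]
width: 0.547
gripper_force: 60.3
t 6.23 tcp [558.9  58.  101.4] azx -124.91 azy 145.09 tilt 0.11 q6 -55.7 F [-3.2  1.3  8.5] T [ 0.314  0.631 -0.041] w 46.5 g 60.3
tool shift to target [1.3 0.2 0.4]
```

```bash
python3 -m inch '[{"jaw":1,"translation":[0,0,0],"rotation":[0,0,0.07]},{"jaw":1,"translation":[0,0,0],"rotation":[0,0,0.07]},{"jaw":1,"translation":[0,0,0],"rotation":[0,0,0.07]}]' >/dev/null; python3 st.py
python3 -m inch '[{"jaw":1,"translation":[0,0,0.00005],"rotation":[0,0,0.07]}]' >/dev/null;python3 st.py
python3 -m inch '[{"jaw":1,"translation":[0,0,0.00005],"rotation":[0,0,0.07]}]'>/dev/null; python3 st.py
python3 -m inch '[{"jaw":1,"translation":[0,0,0],"rotation":[0,0,0]}]'>/dev/null; python3 st.py
```

```text
t 6.48 tcp [559.   57.9 101.4] azx -137.12 azy 132.88 tilt 0.11 q6 -43.4 F [-2.7  0.1  6.9] T [0.209 0.537 0.057] w 47.1 g 60.2
t 6.57 tcp [559.1  57.8 101.3] azx -141.14 azy 128.86 tilt 0.12 q6 -39.4 F [-3.3  0.5  7.2] T [0.205 0.558 0.056] w 46.4 g 60.2
t 6.65 tcp [559.1  57.8 101.3] azx -145.15 azy 124.85 tilt 0.12 q6 -35.4 F [-1.6  0.4  6.7] T [0.176 0.535 0.089] w 46.9 g 60.2
t 6.73 tcp [559.1  57.8 101.3] azx -145.1 azy 124.9 tilt 0.12 q6 -35.5 F [-2.4  1.2  7.8] T [ 0.18   0.542 -0.026] w 46.7 g 60.8
```

```bash

python3 -m inch '[{"jaw":1,"translation":[0,0,0.00005],"rotation":[0,0,0.07]}]' >/dev/null;python3 st.py
python3 -m inch '[{"jaw":1,"translation":[0,0,0.00005],"rotation":[0,0,0.07]}]'>/dev/null; python3 st.py
python3 -m inch '[{"jaw":1,"translation":[0,0,0.00005],"rotation":[0,0,0.07]}]' >/dev/null;python3 st.py
python3 -m inch '[{"jaw":1,"translation":[0,0,0.00005],"rotation":[0,0,0.07]}]'>/dev/null; python3 st.py
```

```text
t 6.82 tcp [559.1  57.7 101.2] azx -149.04 azy 120.96 tilt 0.12 q6 -31.5 F [-1.8 -1.   7.7] T [0.106 0.488 0.057] w 46.4 g 60.2
t 6.9 tcp [559.1  57.7 101.2] azx -153.17 azy 116.83 tilt 0.12 q6 -27.4 F [-1.4  0.8  7.9] T [0.099 0.526 0.019] w 46.5 g 60.2
t 6.98 tcp [559.1  57.7 101.1] azx -157.18 azy 112.82 tilt 0.12 q6 -23.4 F [-2.8  0.1  8.1] T [0.081 0.497 0.014] w 46.7 g 60.2
t 7.07 tcp [559.2  57.6 101.1] azx -161.2 azy 108.8 tilt 0.13 q6 -19.4 F [-2.8 -0.4  7.6] T [0.106 0.487 0.047] w 46.4 g 60.2
```

```bash

python3 -m inch '[{"jaw":1,"translation":[0,0,0.00005],"rotation":[0,0,0.07]}]' >/dev/null;python3 st.py
python3 -m inch '[{"jaw":1,"translation":[0,0,0.00005],"rotation":[0,0,0.07]}]'>/dev/null; python3 st.py
python3 -m inch '[{"jaw":1,"translation":[0,0,0.00005],"rotation":[0,0,0.07]}]' >/dev/null;python3 st.py
python3 -m inch '[{"jaw":1,"translation":[0,0,0.00005],"rotation":[0,0,0.07]}]'>/dev/null; python3 st.py
```

```text
t 7.15 tcp [559.2  57.5 101. ] azx -165.21 azy 104.79 tilt 0.13 q6 -15.4 F [-2.4 -0.4  7.5] T [0.079 0.534 0.001] w 46.7 g 60.2
t 7.23 tcp [559.2  57.5 101. ] azx -169.23 azy 100.77 tilt 0.13 q6 -11.4 F [-2.7 -1.   8.7] T [0.053 0.594 0.035] w 46.6 g 60.3
t 7.32 tcp [559.2  57.5 101. ] azx -173.24 azy 96.76 tilt 0.13 q6 -7.3 F [-2.9 -0.5  8.4] T [0.026 0.459 0.038] w 46.3 g 60.3
t 7.4 tcp [559.2  57.4 100.9] azx -177.25 azy 92.75 tilt 0.13 q6 -3.3 F [-1.9 -1.2  7.8] T [-0.024  0.576  0.032] w 46.6 g 60.3
```

```bash

python3 -m inch '[{"jaw":1,"translation":[0,0,0.00005],"rotation":[0,0,0.07]}]' >/dev/null;python3 st.py
python3 -m inch '[{"jaw":1,"translation":[0,0,0],"rotation":[0,0,0]}]'>/dev/null; python3 st.py
```

```text
t 7.48 tcp [559.2  57.3 100.9] azx 178.74 azy 88.74 tilt 0.14 q6 0.7 F [-2.2 -1.   7.5] T [-0.049  0.528  0.053] w 46.4 g 60.3
t 7.57 tcp [559.2  57.3 100.9] azx 178.79 azy 88.79 tilt 0.14 q6 0.6 F [-1.7 -1.1  8. ] T [-0.03   0.454 -0.047] w 46.7 g 60.9
```

```bash

python3 -m inch '[{"jaw":1,"translation":[0,0,0.00005],"rotation":[0,0,0.07]}]' >/dev/null;python3 st.py
python3 -m inch '[{"jaw":1,"translation":[0,0,0.00005],"rotation":[0,0,0.07]}]'>/dev/null; python3 st.py
python3 -m inch '[{"jaw":1,"translation":[0,0,0.00005],"rotation":[0,0,0.07]}]' >/dev/null;python3 st.py
python3 -m inch '[{"jaw":1,"translation":[0,0,0.00005],"rotation":[0,0,0.07]}]'>/dev/null; python3 st.py
python3 -m inch '[{"jaw":1,"translation":[0,0,0.00005],"rotation":[0,0,0.07]}]'>/dev/null; python3 st.py
```

```text
t 7.65 tcp [559.2  57.3 100.9] azx 174.9 azy 84.9 tilt 0.15 q6 4.5 F [-2.4 -2.   8.5] T [-0.096  0.5    0.513] w 46.5 g 60.1
t 7.73 tcp [559.2  57.2 100.8] azx 170.79 azy 80.79 tilt 0.14 q6 8.6 F [-2.5 -0.6  9.3] T [-0.121  0.496  0.48 ] w 46.3 g 60.1
t 7.82 tcp [559.2  57.2 100.8] azx 166.78 azy 76.78 tilt 0.15 q6 12.6 F [-2.3 -1.   9.2] T [-0.166  0.525  0.559] w 46.4 g 60.1
t 7.9 tcp [559.2  57.2 100.7] azx 162.76 azy 72.76 tilt 0.15 q6 16.7 F [-2.9 -2.   7.8] T [-0.185  0.48   0.457] w 46.2 g 60.1
t 7.98 tcp [559.1  57.1 100.7] azx 158.75 azy 68.74 tilt 0.15 q6 20.7 F [-2.  -2.3  8.3] T [-0.233  0.544  0.47 ] w 46.7 g 60.1
```

Torque jumped from 0.05 to 0.5 N m at azy of about 88 to 85: snug. The nut is now about 18 deg past that. The housing line suggests the hole lies at about -6 to -10 deg, so I'll turn a bit more, back off and look.

```bash

python3 -m inch '[{"jaw":1,"translation":[0,0,0.00005],"rotation":[0,0,0.07]},{"jaw":1,"translation":[0,0,0.00005],"rotation":[0,0,0.07]},{"jaw":1,"translation":[0,0,0.00005],"rotation":[0,0,0.07]},{"jaw":1,"translation":[0,0,0],"rotation":[0,0,0]}]' >/dev/null;python3 st.py
python3 -m inch '[{"jaw":0.3,"translation":[0,0,0],"rotation":[0,0,0]},{"jaw":0.2,"translation":[0,0,0],"rotation":[0,0,0]},{"jaw":0.2,"translation":[0,0,-0.025],"rotation":[0,0,0]},{"jaw":0.2,"translation":[0,0,-0.035],"rotation":[0,0,0]},{"jaw":0.2,"translation":[0,0,-0.035],"rotation":[0,0,0]},{"jaw":0.2,"translation":[-0.04,0,-0.035],"rotation":[0,0,0]},{"jaw":0.2,"translation":[-0.04,0,-0.02],"rotation":[0,0,0]},{"jaw":0.2,"translation":[-0.04,0,0],"rotation":[0,0,0]},{"jaw":0.2,"translation":[0,-0.04,0],"rotation":[0,0,0]},{"jaw":0.2,"translation":[0,-0.04,0],"rotation":[0,0,0]},{"jaw":0.2,"translation":[0,-0.04,0],"rotation":[0,0,0]},{"jaw":0.2,"translation":[0,0,0],"rotation":[0,0,0]}]'
python3 - <<'E'
from h import *
b=snapshot("side"); cv2.imwrite("pics/side2.png",b)
a=snapshot("top"); cv2.imwrite("pics/top2.png",a)
ct=cv2.resize(a[203:243,235:275],(400,400),interpolation=cv2.INTER_CUBIC)
cs=cv2.resize(b[230:270,245:285],(400,400),interpolation=cv2.INTER_CUBIC)
cv2.imwrite("pics/z2.png",np.hstack([ct,cs]))
g=cv2.cvtColor(a,cv2.COLOR_BGR2GRAY)
m=((g[146:182,248:296]<110)).astype(np.uint8)
for c in cv2.findContours(m,cv2.RETR_EXTERNAL,cv2.CHAIN_APPROX_NONE)[0]:
    if len(c)>15:
        l=cv2.fitLine(c,cv2.DIST_L2,0,.01,.01).ravel(); p=l[2:]+[248,146]
        A,B=onz("top",*(p-15*l[:2]),62),onz("top",*(p+15*l[:2]),62); print("louvre",p.round(1),len(c),np.degrees(np.arctan2(*(B-A)[[1,0]])).round(1))
g=cv2.cvtColor(b,cv2.COLOR_BGR2GRAY)
m=((g[235:272,183:238]<110)).astype(np.uint8)
for c in cv2.findContours(m,cv2.RETR_EXTERNAL,cv2.CHAIN_APPROX_NONE)[0]:
    if len(c)>15:
        l=cv2.fitLine(c,cv2.DIST_L2,0,.01,.01).ravel(); p=l[2:]+[183,235]
        A,B=onz("side",*(p-12*l[:2]),62),onz("side",*(p+12*l[:2]),62); print("louvre side",p.round(1),len(c),np.degrees(np.arctan2(*(B-A)[[1,0]])).round(1))
E
```

```text
t 8.32 tcp [559.1  56.9 100.6] azx 146.75 azy 56.75 tilt 0.15 q6 32.6 F [-3.1 -2.2  8.3] T [-0.262  0.548  0.216] w 46.5 g 61.3
t: 9.32
tcp_pos: [580.7, -107.7, 238.9]
eef_rot: [-0.906, -3.005, 0.005]
ft_force: [0.2, 0.5, -1.0]
width: 0.797
gripper_force: 0.0
louvre side [233.6 266.2] 18 -138.3
louvre side [219.5 255.9] 46 -100.3
louvre side [215. 254.] 48 -100.2
louvre side [211.  251.8] 48 -100.3
louvre side [206.  250.4] 48 -100.0
louvre side [202.  248.3] 48 -100.1
louvre side [233.6 235.9] 19 -177.4
louvre side [191.9 240.4] 65 -110.4
```

View pics/z2.png

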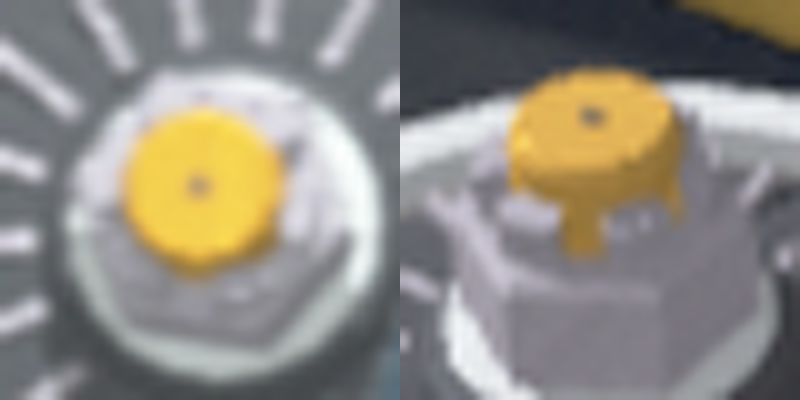

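The top zoom shows the spindle dot at crop (200,185), with slots consistent with the gripper yaw of 56.75. In the side view one slot faces the camera at crop (585,230), plain brass with no hole. The louvres (-100.2) and the housing centre (-10.1) agree that the mill axis, and so probably the hole, lies at az -10.2. That puts the target at azy of about 49.8, 38 deg past snug. I'll re-grip and turn 7 deg more.

```bash

python3 -m inch '[{"jaw":0.2,"translation":[0,0.04,0],"rotation":[0,0,0]},{"jaw":0.2,"translation":[0,0.04,0],"rotation":[0,0,0]},{"jaw":0.2,"translation":[0,0.04,0],"rotation":[0,0,0]},{"jaw":0.2,"translation":[0.04,0,0],"rotation":[0,0,0]},{"jaw":0.2,"translation":[0.04,0,0.02],"rotation":[0,0,0]},{"jaw":0.2,"translation":[0.04,0,0.035],"rotation":[0,0,0]},{"jaw":0.2,"translation":[0,0,0],"rotation":[0,0,0]},{"jaw":0.2,"translation":[0,0,0],"rotation":[0,0,0]}]'
python3 st.py 559.1 56.9 100.6
```

```text
t: 10.08
tcp_pos: [550.6, 60.3, 188.4]
eef_rot: [-0.886, -2.999, 0.006]
ft_force: [0.4, 0.0, 1.6]
width: 0.798
gripper_force: 0.0
t 10.08 tcp [550.6  60.3 188.4] azx 147.08 azy 57.09 tilt 0.84 q6 32.6 F [0.4 0.  1.6] T [-0.038 -0.041  0.004] w 67.8 g 0.0
tool shift to target [-10.1   2.5  87.6]
```

```bash

python3 -m inch '[{"jaw":0.2,"translation":[-0.0095,0.002,0.01],"rotation":[0,0,0]},{"jaw":0.2,"translation":[0,0,0.02],"rotation":[0,0,0]},{"jaw":0.2,"translation":[0,0,0],"rotation":[0,0,0]},{"jaw":0.2,"translation":[0,0,0],"rotation":[0,0,0]}]'>/dev/null
python3 st.py 559.1 56.9 100.6; python3 - <<'E'
from h import *
s=read_state(); M=R.from_rotvec(s["eef_rot"]); T=R.from_matrix(np.array([[np.cos(a:=np.radians(146.75)),np.sin(a),0],[np.sin(a),-np.cos(a),0],[0,0,-1]]))
print((M.inv()*T).as_rotvec().round(4))
E
```

```text
t 10.42 tcp [569.8  53.7 164.5] azx 146.81 azy 56.81 tilt 0.13 q6 32.2 F [0.2 0.4 0.9] T [0.047 0.027 0.004] w 68.0 g 0.0
tool shift to target [10.8 -3.3 63.8]
[0.0012 0.002  0.0011]
```

```bash

python3 -m inch '[{"jaw":0.2,"translation":[0.0105,-0.003,0],"rotation":[0.0012,0.002,0.001]},{"jaw":0.2,"translation":[0,0,0],"rotation":[0,0,0]},{"jaw":0.2,"translation":[0,0,0],"rotation":[0,0,0]},{"jaw":0.2,"translation":[0,0,0],"rotation":[0,0,0]}]'>/dev/null
python3 st.py 559.1 56.9 100.6
```

```text
t 10.75 tcp [558.8  57.  165.1] azx 146.77 azy 56.77 tilt 0.04 q6 32.6 F [-1.   0.9  0.2] T [-0.028 -0.018 -0.015] w 68.0 g 0.0
tool shift to target [-0.3  0.1 64.5]
```

```bash

python3 -m inch '[{"jaw":0.2,"translation":[0,0,0.02],"rotation":[0,0,0]},{"jaw":0.2,"translation":[0,0,0.02],"rotation":[0,0,0]},{"jaw":0.2,"translation":[0,0,0.014],"rotation":[0,0,0]},{"jaw":0.3,"translation":[0,0,0.01],"rotation":[0,0,0]},{"jaw":0.4,"translation":[0,0,0],"rotation":[0,0,0]},{"jaw":1,"translation":[0,0,0],"rotation":[0,0,0]},{"jaw":1,"translation":[0,0,0],"rotation":[0,0,0]},{"jaw":1,"translation":[0,0,0],"rotation":[0,0,0]},{"jaw":1,"translation":[0,0,0],"rotation":[0,0,0]}]'>/dev/null
python3 st.py 
python3 -m inch '[{"jaw":1,"translation":[0,0,0],"rotation":[0,0,0.061]},{"jaw":1,"translation":[0,0,0],"rotation":[0,0,0.061]},{"jaw":1,"translation":[0,0,0],"rotation":[0,0,0]},{"jaw":1,"translation":[0,0,0],"rotation":[0,0,0]}]' >/dev/null;python3 st.py
```

```text
t 11.5 tcp [556.6  58.4  99.2] azx 146.82 azy 56.82 tilt 0.24 q6 32.6 F [  1.3   4.7 -11.8] T [ 0.768 -0.353 -0.037] w 46.2 g 61.6
t 11.83 tcp [556.8  58.6  99.2] azx 139.88 azy 49.88 tilt 0.24 q6 39.6 F [  2.2   5.1 -12.4] T [ 0.863 -0.472  0.226] w 45.9 g 62.5
```

```bash

python3 -m inch '[{"jaw":0.3,"translation":[0,0,0],"rotation":[0,0,0]},{"jaw":0.2,"translation":[0,0,0],"rotation":[0,0,0]},{"jaw":0.1,"translation":[0,0,-0.02],"rotation":[0,0,0]},{"jaw":0.1,"translation":[0,0,-0.03],"rotation":[0,0,0]},{"jaw":0.1,"translation":[0,0,-0.03],"rotation":[0,0,0]},{"jaw":0.1,"translation":[0,0,-0.03],"rotation":[0,0,0]},{"jaw":0.1,"translation":[-0.015,-0.03,-0.01],"rotation":[0,0,0]},{"jaw":0.1,"translation":[-0.015,-0.03,0],"rotation":[0,0,0]},{"jaw":0.1,"translation":[-0.015,-0.03,0],"rotation":[0,0,0]},{"jaw":0.1,"translation":[-0.015,-0.03,0],"rotation":[0,0,0]},{"jaw":0.1,"translation":[-0.015,-0.03,0],"rotation":[0,0,0]},{"jaw":0.1,"translation":[-0.015,-0.03,0],"rotation":[0,0,0]},{"jaw":0.1,"translation":[-0.015,-0.03,0],"rotation":[0,0,0]},{"jaw":0.1,"translation":[-0.015,-0.03,0],"rotation":[0,0,0]},{"jaw":0.1,"translation":[-0.015,-0.03,0],"rotation":[0,0,0]},{"jaw":0.1,"translation":[-0.015,-0.03,0],"rotation":[0,0,0]},{"jaw":0.1,"translation":[0,0,0],"rotation":[0,0,0]},{"jaw":0.1,"translation":[0,0,0],"rotation":[0,0,0]},{"jaw":0.1,"translation":[0,0,0],"rotation":[0,0,0]},{"jaw":0.1,"translation":[0,0,0],"rotation":[0,0,0]}]'
python3 - <<'E'
from h import *
b=snapshot("side"); cv2.imwrite("pics/side3.png",b)
a=snapshot("top"); cv2.imwrite("pics/top3.png",a)
ct=cv2.resize(a[206:238,239:271],(400,400),interpolation=cv2.INTER_CUBIC)
cs=cv2.resize(b[232:264,247:279],(400,400),interpolation=cv2.INTER_CUBIC)
b0=cv2.imread("pics/side2.png"); cs0=cv2.resize(b0[232:264,247:279],(400,400),interpolation=cv2.INTER_CUBIC)
r=lambda i: cv2.resize(i,(266,266))
o=np.hstack([ct,cs]); cv2.imwrite("pics/z3.png",np.clip(o*1.3,0,255).astype(np.uint8))
print("top red",blob(red(a))[:2])
E
python3 st.py 474 -272 220
```

```text
t: 13.5
tcp_pos: [478.4, -268.1, 220.7]
eef_rot: [-1.078, -2.949, 0.002]
ft_force: [-0.1, 0.1, -0.1]
width: 0.896
gripper_force: 0.0
top red [(117, [426.3, 269.4], [419, 262, 15, 15]), (20, [109.7, 323.8], [107, 322, 6, 4])]
t 13.6 tcp [ 478.4 -267.7  220.4] azx 139.89 azy 49.89 tilt 0.12 q6 4.3 F [0.  0.7 0.5] T [-0.008  0.006 -0.019] w 76.6 g 0.0
tool shift to target [ 0.6 -6.1  0.4]
```

View pics/z3.png

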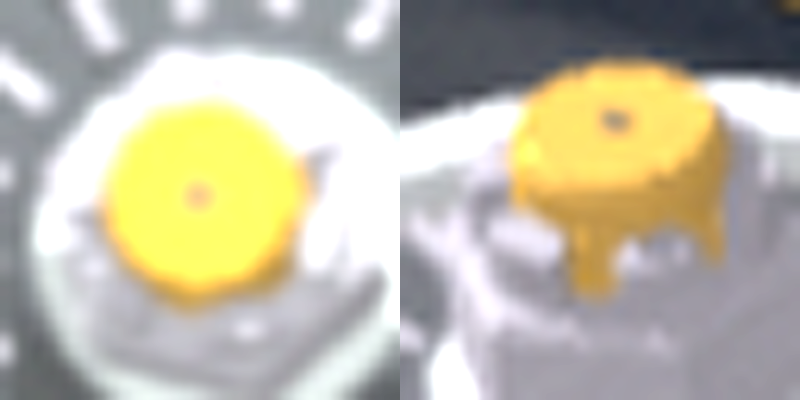

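No hole can be made out: the far slot at crop (715,240) and the top slot at (190,300) show only shaded brass. I'll let the pin test the fit gently. First, rotate onto the pin handle.

```bash

python3 -m inch '[{"jaw":0.3,"translation":[0,0,0],"rotation":[0,0,-0.125]},{"jaw":0.4,"translation":[0,0,0],"rotation":[0,0,-0.125]},{"jaw":0.4,"translation":[0,0,0],"rotation":[0,0,-0.125]},{"jaw":0.4,"translation":[0,0,0],"rotation":[0,0,-0.125]},{"jaw":0.4,"translation":[0,0,0],"rotation":[0,0,-0.125]},{"jaw":0.4,"translation":[0,0,0],"rotation":[0,0,-0.125]},{"jaw":0.4,"translation":[0,0,0],"rotation":[0,0,-0.125]},{"jaw":0.4,"translation":[0,0,0],"rotation":[0,0,-0.125]},{"jaw":0.4,"translation":[0,0,0],"rotation":[0,0,-0.125]},{"jaw":0.4,"translation":[0,0,0],"rotation":[0,0,-0.125]},{"jaw":0.4,"translation":[0,0,0],"rotation":[0,0,-0.125]},{"jaw":0.4,"translation":[0,0,0],"rotation":[0,0,-0.125]},{"jaw":0.4,"translation":[0.0062,0,0.04],"rotation":[0,0,0]},{"jaw":0.4,"translation":[0,0,0.04],"rotation":[0,0,0]},{"jaw":0.4,"translation":[0,0,0.03],"rotation":[0,0,0]},{"jaw":0.4,"translation":[0,0,0],"rotation":[0,0,0]},{"jaw":0.4,"translation":[0,0,0],"rotation":[0,0,0]},{"jaw":0.4,"translation":[0,0,0],"rotation":[0,0,0]}]'>/dev/null
python3 st.py 474.2 -272.4 9
python3 - <<'E'
from h import *
b=cv2.imread("pics/side3.png"); A=np.radians(169.8); c=np.array([558.5,57,0])
# correct projection offset using spindle dot: (263.8,241.0)
off=np.array([263.8,241.0])-proj("side",c+[0,0,142])
for lat in(-4,0,4):
  for z in(125,129,133):
    P=c+[15*np.cos(A)-lat*np.sin(A),15*np.sin(A)+lat*np.cos(A),z]; print(lat,z,(proj("side",P)+off).round(1),end=" ")
print(); print("red ch rows 246-257 cols 264-276"); print(b[246:258,264:277,2]); print(b[246:258,264:277,0])
E
```

```text
t 15.1 tcp [ 474.6 -273.3  111.9] azx -134.21 azy 135.79 tilt 0.08 q6 -82.3 F [ 0.7  0.3 -0.4] T [ 0.022 -0.044 -0.006] w 50.7 g 0.0
tool shift to target [ -0.5   1.  102.9]
-4 125 [270.1 253.1] -4 129 [270.  251.3] -4 133 [269.8 249.4] 0 125 [271.6 251.8] 0 129 [271.4 250. ] 0 133 [271.3 248.1] 4 125 [273.  250.6] 4 129 [272.8 248.8] 4 133 [272.7 246.9] 
red ch rows 246-257 cols 264-276
[[205 201 186 155 151 148 143 137 130 117 116 125 145]
 [163 161 157 152 148 145 140 135 129 116 118 117 113]
 [155 154 152 147 145 141 138 134 134 116 120 119 107]
 [148 148 148 143 139 141 139 138 141 117 120 118 107]
 [146 140 138 130 124 128 134 139 140 117 118 116 109]
 [151 154 124 117 119 133 124 132 138 118 117 117 110]
 [164 174 141 131 126 141 122 127 132 121 118 117 116]
 [158 151 146 137 125 122 118 120 123 121 121 120 124]
 [143 126 123 122 121 118 118 118 118 121 123 124 124]
 [132 122 121 119 119 119 122 121 121 123 126 124 123]
 [120 120 121 119 123 123 122 123 123 126 123 121 119]
 [121 121 122 121 121 123 122 123 124 120 119 117 120]]
[[ 79  76  72  60  60  58  53  55  68 113 122 129 149]
 [ 62  61  60  58  57  57  56  56  77 122 122 122 118]
 [ 61  60  59  56  57  54  54  57  84 122 123 124 113]
 [ 58  60  60  60  71  63  54  56  86 122 124 121 112]
 [ 61  73  75  93 103  94  79  63  79 122 123 120 113]
 [ 91 141 108 122 125 137 109  75  73 122 122 121 114]
 [135 180 147 137 132 145 120  93  85 125 122 122 121]
 [137 157 152 142 130 127 120 112 111 125 126 124 128]
 [109 131 127 126 126 123 122 124 123 126 128 128 128]
 [117 126 125 124 123 125 126 126 126 129 131 129 128]
 [126 125 125 125 128 128 127 127 127 132 129 125 124]
 [128 126 126 126 127 128 126 127 131 127 123 121 125]]
```

```bash

python3 -m inch '[{"jaw":0.4,"translation":[0,0,0.03],"rotation":[0,0,0]},{"jaw":0.4,"translation":[0,0,0.03],"rotation":[0,0,0]},{"jaw":0.4,"translation":[0,0,0.03],"rotation":[0,0,0]},{"jaw":0.5,"translation":[0,0,0.012],"rotation":[0,0,0]},{"jaw":0.6,"translation":[0,0,0],"rotation":[0,0,0]},{"jaw":0.7,"translation":[0,0,0],"rotation":[0,0,0]},{"jaw":1,"translation":[0,0,0],"rotation":[0,0,0]},{"jaw":1,"translation":[0,0,0],"rotation":[0,0,0]},{"jaw":1,"translation":[0,0,0],"rotation":[0,0,0]},{"jaw":1,"translation":[0,0,0],"rotation":[0,0,0]}]'>/dev/null
python3 st.py
python3 -m inch '[{"jaw":1,"translation":[0,0,-0.03],"rotation":[0,0,0]},{"jaw":1,"translation":[0,0,-0.04],"rotation":[0,0,0]},{"jaw":1,"translation":[0,0,-0.04],"rotation":[0,0,0]},{"jaw":1,"translation":[0,0,-0.04],"rotation":[0,0,0]},{"jaw":1,"translation":[0,0,0],"rotation":[0,0,0]},{"jaw":1,"translation":[0,0,0],"rotation":[0,0,0]},{"jaw":1,"translation":[0,0,0],"rotation":[0,0,0]},{"jaw":1,"translation":[0,0,0],"rotation":[0,0,0]}]'>/dev/null
python3 st.py
```

```text
t 15.93 tcp [ 475.6 -274.8   10.8] azx -134.26 azy 135.74 tilt 0.24 q6 -82.3 F [ 0.2 -0.3  7.9] T [ 0.085  0.038 -0.005] w 12.9 g 59.4
t 16.6 tcp [ 472.7 -272.5  156.8] azx -134.26 azy 135.74 tilt 0.26 q6 -82.3 F [-0.4 -0.3 -1.3] T [-0.002  0.039  0.012] w 12.9 g 58.6
```

```bash

python3 -m inch '[{"jaw":1,"translation":[0,0,0],"rotation":[0,0,0.122]},{"jaw":1,"translation":[0,0,0],"rotation":[0,0,0.122]},{"jaw":1,"translation":[0,0,0],"rotation":[0,0,0.122]},{"jaw":1,"translation":[0,0,0],"rotation":[0,0,0.122]},{"jaw":1,"translation":[0,0,0],"rotation":[0,0,0.122]},{"jaw":1,"translation":[0,0,0],"rotation":[0,0,0.122]},{"jaw":1,"translation":[0,0,0],"rotation":[0,0,0.122]},{"jaw":1,"translation":[0,0,0],"rotation":[0,0,0.122]}]'>/dev/null
python3 -m inch '[{"jaw":1,"translation":[0.0086,0.034,0],"rotation":[0,0,0]},{"jaw":1,"translation":[0.0086,0.034,0],"rotation":[0,0,0]},{"jaw":1,"translation":[0.0086,0.034,0],"rotation":[0,0,0]},{"jaw":1,"translation":[0.0086,0.034,0],"rotation":[0,0,0]},{"jaw":1,"translation":[0.0086,0.034,0],"rotation":[0,0,0]},{"jaw":1,"translation":[0.0086,0.034,0],"rotation":[0,0,0]},{"jaw":1,"translation":[0.0086,0.034,0],"rotation":[0,0,0]},{"jaw":1,"translation":[0.0086,0.034,0],"rotation":[0,0,0]},{"jaw":1,"translation":[0.0086,0.034,0],"rotation":[0,0,0]},{"jaw":1,"translation":[0.0086,0.034,0],"rotation":[0,0,0]},{"jaw":1,"translation":[0,0,0],"rotation":[0,0,0]},{"jaw":1,"translation":[0,0,0],"rotation":[0,0,0]},{"jaw":1,"translation":[0,0,0],"rotation":[0,0,0]},{"jaw":1,"translation":[0,0,0],"rotation":[0,0,0]},{"jaw":1,"translation":[0,0,0],"rotation":[0,0,0]}]'>/dev/null
python3 st.py 448.1 77.2 117.8
python3 - <<'E'
from h import *
s=read_state(); M=R.from_rotvec(s["eef_rot"]); T=R.from_matrix(np.array([[np.cos(a:=np.radians(169.8)),np.sin(a),0],[np.sin(a),-np.cos(a),0],[0,0,-1]]))
print((M.inv()*T).as_rotvec().round(4))
E
```

```text
t 18.52 tcp [448.9  75.6 157.6] azx 169.69 azy 79.69 tilt 0.19 q6 11.9 F [-0.2 -0.1  0. ] T [-0.021  0.007 -0.016] w 12.7 g 58.9
tool shift to target [ 1.   1.5 39.8]
[-0.0008 -0.0032 -0.0019]
```

```bash

python3 -m inch '[{"jaw":1,"translation":[0.001,0.0015,0.02],"rotation":[-0.0008,-0.0032,-0.0019]},{"jaw":1,"translation":[0,0,0.02],"rotation":[0,0,0]},{"jaw":1,"translation":[0,0,0],"rotation":[0,0,0]},{"jaw":1,"translation":[0,0,0],"rotation":[0,0,0]},{"jaw":1,"translation":[0,0,0],"rotation":[0,0,0]},{"jaw":1,"translation":[0,0,0],"rotation":[0,0,0]}]'>/dev/null
python3 st.py 448.1 77.2 117.8
python3 - <<'E'
from h import *
b=snapshot("side"); a=snapshot("top"); cv2.imwrite("pics/side4.png",b);cv2.imwrite("pics/top4.png",a)
c=np.array([559,57.2,0]);d=np.array([np.cos(np.radians(-10.2)),np.sin(np.radians(-10.2)),0])
for n in("top","side"): print(n,"pred tip",proj(n,c-35*d+[0,0,129]).round(1),"hole centre",proj(n,c+[0,0,129]).round(1),"spindle top",proj(n,c+[0,0,142]).round(1))
ct=cv2.resize(a[205:275,225:275],(400,560),interpolation=cv2.INTER_CUBIC)
cs=cv2.resize(b[228:298,250:300],(400,560),interpolation=cv2.INTER_CUBIC)
cv2.imwrite("pics/z4.png",np.hstack([ct,cs]))
E
```

```text
t 19.02 tcp [449.3  78.  119.2] azx 169.88 azy 79.88 tilt 0.16 q6 12.0 F [ 0.4 -0.5 -0.2] T [ 0.009 -0.015  0.001] w 12.9 g 58.9
tool shift to target [ 1.1 -1.   1.4]
top pred tip [252.2 240.8] hole centre [255.5 222.1] spindle top [254.7 220.9]
side pred tip [279.8 254.3] hole centre [263.2 247.3] spindle top [262.6 241.3]
```

View pics/z4.png

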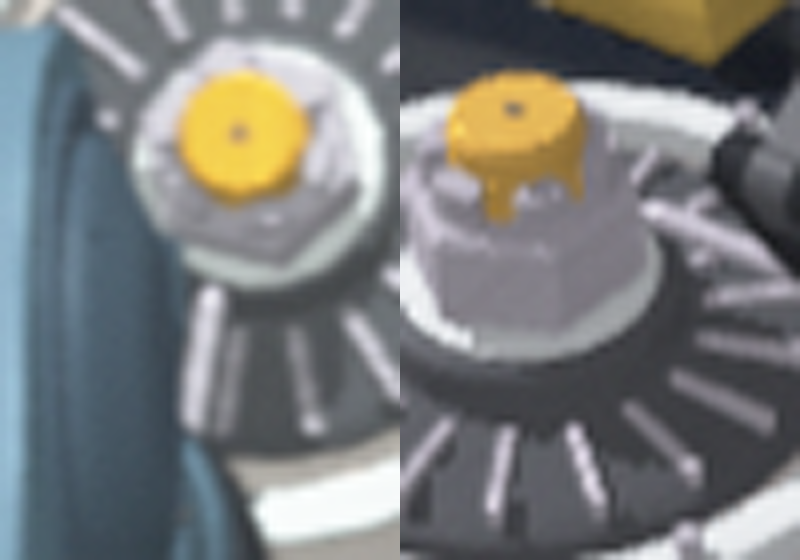

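The pin tip shows at crop (213,292) in the top view, px (251.1,241.0), and at crop (648,208) in the side view, px (280.5,253.5). I'll compare it with the spindle dot measured in the same views.

```bash
python3 - <<'E'
from h import *
T,e=two((251.1,241.0),(280.5,253.5)); D,e2=two((254.4,221.1),(263.8,241.0))
d=np.array([np.cos(np.radians(-10.2)),np.sin(np.radians(-10.2)),0]);n=np.array([-d[1],d[0],0])
v=T-D; print(T,e,D,e2,"along",v@d,"lat",v@n,"dz",v[2],"want -13")
s=read_state();M=R.from_rotvec(s["eef_rot"]).as_matrix();k=s["tcp_pos"]-M[:,0]*77.7+[0,0,11.2]; print("kin tip",k, (k-[559,57.2,142])@d,(k-[559,57.2,142])@n)
# pin direction top & side
for nme,p,q in(("top",(251.1,241.0),(225+190/8-.5,205+425/8-.5)),("side",(280.5,253.5),(250+380/8-.5,228+255/8-.5))):
    A,B=onz(nme,*p,130),onz(nme,*q,130); print(nme,"pin az",np.degrees(np.arctan2(*(A-B)[[1,0]])))
E
```

```text
[523.13614705  64.78966912 132.33988333] 1.3633903253797899 [557.57271035  57.30195898 143.29859541] 1.7483981064531224 along -35.21827355878462 lat 1.2711815601419698 dz -10.958712078083636 want -13
kin tip [525.81329471  64.59040337 130.57685973] -33.97093724645616 1.396743449578405
top pin az -10.02825626893829
side pin az -6.402321012807112
```

```bash

python3 -m inch '[{"jaw":1,"translation":[0,-0.0013,0.0016],"rotation":[0,0,0]},{"jaw":1,"translation":[-0.005,0,0],"rotation":[0,0,0]},{"jaw":1,"translation":[-0.004,0,0],"rotation":[0,0,0]},{"jaw":1,"translation":[0,0,0],"rotation":[0,0,0]},{"jaw":1,"translation":[0,0,0],"rotation":[0,0,0]},{"jaw":1,"translation":[0,0,0],"rotation":[0,0,0]}]'>/dev/null
cat > ins.py <<'E'
from h import *
s=read_state();M=R.from_rotvec(s["eef_rot"]).as_matrix();d=np.array([np.cos(np.radians(-10.2)),np.sin(np.radians(-10.2)),0]);n=np.array([-d[1],d[0],0])
k=s["tcp_pos"]-M[:,0]*77.7+[0,0,11.2]-[559,57.2,129]; F=s["ft_force"]
print("t",round(s["t"],2),"tip along %.1f lat %.1f dz %.1f"%(k@d,k@n,k[2]),"F along %.1f lat %.1f z %.1f"%(F@d,F@n,F[2]),"T",s["wrist_torque"].round(2),"azx",np.degrees(np.arctan2(M[1,0],M[0,0])).round(2))
E
python3 ins.py
```

```text
t 19.62 tip along -26.0 lat 0.1 dz -1.3 F along 0.6 lat -0.2 z -0.5 T [-0.01  0.03  0.01] azx 169.92
```

```bash

python3 -m inch '[{"jaw":1,"translation":[0,0,-0.001],"rotation":[0,0,0]},{"jaw":1,"translation":[-0.003,0,0],"rotation":[0,0,0]},{"jaw":1,"translation":[-0.003,0,0],"rotation":[0,0,0]},{"jaw":1,"translation":[0,0,0],"rotation":[0,0,0]},{"jaw":1,"translation":[0,0,0],"rotation":[0,0,0]}]'>/dev/null
python3 ins.py
python3 -m inch '[{"jaw":1,"translation":[-0.002,0,0],"rotation":[0,0,0]},{"jaw":1,"translation":[0,0,0],"rotation":[0,0,0]}]'>/dev/null
python3 ins.py
```

```text
t 20.03 tip along -19.7 lat 0.1 dz -0.2 F along 0.6 lat 0.9 z -0.9 T [0.05 0.02 0.02] azx 169.92
t 20.2 tip along -17.7 lat 0.1 dz -0.2 F along 0.1 lat 0.5 z 0.5 T [ 0.03  0.01 -0.01] azx 169.92
```

```bash

python3 -m inch '[{"jaw":1,"translation":[-0.0015,0,0],"rotation":[0,0,0]},{"jaw":1,"translation":[0,0,0],"rotation":[0,0,0]}]'>/dev/null
python3 ins.py
python3 -m inch '[{"jaw":1,"translation":[-0.0015,0,0],"rotation":[0,0,0]},{"jaw":1,"translation":[0,0,0],"rotation":[0,0,0]}]'>/dev/null
python3 ins.py
python3 -m inch '[{"jaw":1,"translation":[-0.0015,0,0],"rotation":[0,0,0]},{"jaw":1,"translation":[0,0,0],"rotation":[0,0,0]}]'>/dev/null
python3 ins.py
```

```text
t 20.37 tip along -16.6 lat 0.3 dz -0.4 F along -0.6 lat 0.7 z -0.7 T [0.18 0.06 0.07] azx 169.93
t 20.53 tip along -15.4 lat 0.5 dz -0.5 F along -0.7 lat 1.5 z -1.6 T [0.35 0.24 0.07] azx 169.95
t 20.7 tip along -13.8 lat 0.4 dz -0.5 F along -0.9 lat 1.0 z -2.2 T [0.39 0.25 0.13] azx 169.94
```

```bash

python3 -m inch '[{"jaw":1,"translation":[-0.0015,0.0003,0.0005],"rotation":[0,0,0]},{"jaw":1,"translation":[0,0,0],"rotation":[0,0,0]}]'>/dev/null
python3 ins.py
python3 -m inch '[{"jaw":1,"translation":[-0.0015,0,0],"rotation":[0,0,0]},{"jaw":1,"translation":[0,0,0],"rotation":[0,0,0]}]'>/dev/null
python3 ins.py
python3 -m inch '[{"jaw":1,"translation":[-0.0015,0,0],"rotation":[0,0,0]},{"jaw":1,"translation":[0,0,0],"rotation":[0,0,0]}]'>/dev/null
python3 ins.py
```

```text
t 20.87 tip along -12.6 lat 0.2 dz -1.1 F along -2.8 lat 0.0 z -0.6 T [0.2  0.56 0.05] azx 169.92
t 21.03 tip along -11.8 lat -0.1 dz -1.4 F along -5.5 lat -0.2 z 0.7 T [0.11 0.92 0.02] azx 169.9
t 21.2 tip along -11.0 lat -0.4 dz -1.7 F along -7.0 lat -1.1 z 1.3 T [-0.02  1.19 -0.06] azx 169.89
```

Axial force is rising to 7 N with the nose at the spindle surface. I'll back off 2 mm, let the arm settle and compare the readings.

```bash

python3 -m inch '[{"jaw":1,"translation":[0.003,0,0],"rotation":[0,0,0]},{"jaw":1,"translation":[0,0,0],"rotation":[0,0,0]},{"jaw":1,"translation":[0,0,0],"rotation":[0,0,0]}]'>/dev/null
python3 ins.py
python3 -m inch '[{"jaw":1,"translation":[0.003,0,0],"rotation":[0,0,0]},{"jaw":1,"translation":[0,0,0],"rotation":[0,0,0]},{"jaw":1,"translation":[0,0,0],"rotation":[0,0,0]}]'>/dev/null
python3 ins.py
python3 -m inch '[{"jaw":1,"translation":[0.003,0,0],"rotation":[0,0,0]},{"jaw":1,"translation":[0,0,0],"rotation":[0,0,0]},{"jaw":1,"translation":[0,0,0],"rotation":[0,0,0]},{"jaw":1,"translation":[0,0,0],"rotation":[0,0,0]}]'>/dev/null
python3 ins.py
python3 - <<'E'
from h import *
b=snapshot("side"); a=snapshot("top"); cv2.imwrite("pics/side5.png",b);cv2.imwrite("pics/top5.png",a)
ct=cv2.resize(a[208:268,235:275],(400,600),interpolation=cv2.INTER_CUBIC)
cs=cv2.resize(b[230:270,250:290],(400,400),interpolation=cv2.INTER_CUBIC); cs=cv2.copyMakeBorder(cs,0,200,0,0,cv2.BORDER_CONSTANT)
cv2.imwrite("pics/z5.png",np.hstack([ct,cs]))
E
```

```text
t 21.45 tip along -11.8 lat -0.1 dz -0.6 F along -2.7 lat -1.6 z -0.1 T [-0.31  0.43 -0.12] azx 169.89
t 21.7 tip along -14.4 lat 0.5 dz -0.3 F along -1.4 lat -0.6 z -0.7 T [-0.05  0.11 -0.05] azx 169.92
t 22.03 tip along -17.8 lat 0.5 dz -0.6 F along -0.1 lat 0.1 z -0.5 T [ 0.04 -0.03  0.01] azx 169.93
```

View pics/z5.png

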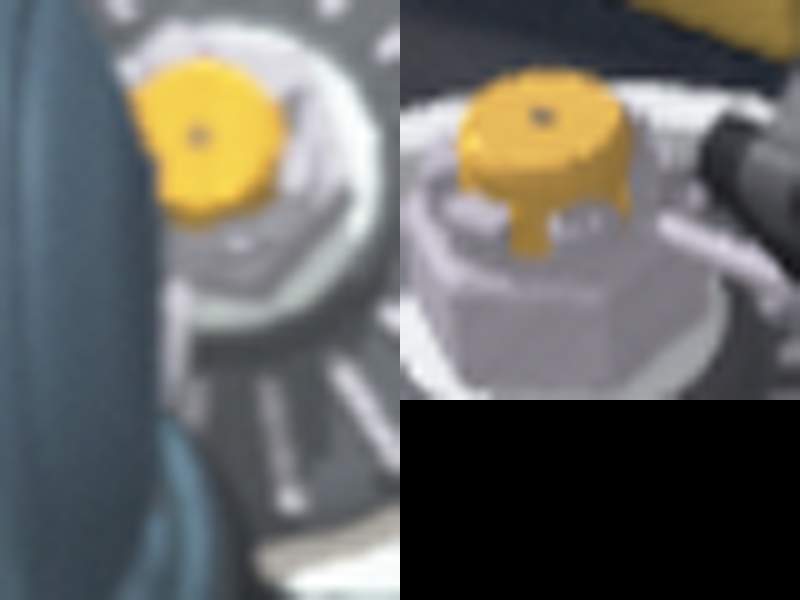

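The crops show the pin on the slot's line, with its visible end near (252,235.5) in the top view and (275.5,251.5) in the side view. That is grey on grey near the crown, so the true tip is unclear. I'll difference these against the pin-free pictures along the pin's line.

```bash
python3 - <<'E'
from h import *
c=np.array([559,57.2,0]);d=np.array([np.cos(np.radians(-10.2)),np.sin(np.radians(-10.2)),0]);n=np.array([-d[1],d[0],0])
for nme in("top","side"):
    I=cv2.imread(f"pics/{nme}5.png").astype(np.float32);J=cv2.imread(f"pics/{nme}3.png").astype(np.float32)
    off={"top":np.array([254.4,221.1]),"side":np.array([263.8,241.0])}[nme]-proj(nme,c+[0,0,142])
    D=(I-J).mean(2)
    for lat in(-4,-2,0,2,4):
        row=[]
        for r in range(12,40,2):
            u=(proj(nme,c-r*d+lat*n+[0,0,131])+off).astype(np.float32)
            row.append(int(cv2.remap(D,u[:1].reshape(1,1),u[1:].reshape(1,1),cv2.INTER_LINEAR)[0,0]))
        print(nme,lat,row)
print(list(range(12,40,2)))
E
```

```text
top -4 [-1, -2, -3, -2, -1, -1, -2, 0, -2, -3, 4, 20, 31, 35]
top -2 [-1, -3, -2, -3, -7, -3, 4, 14, 10, 7, 27, 65, 80, 80]
top 0 [-1, -1, -2, -6, -9, -6, 13, 33, 19, 12, 34, 76, 87, 78]
top 2 [0, -2, -7, -13, -15, -12, 0, 3, -18, -27, -8, 28, 39, 31]
top 4 [-4, -13, -23, -29, -34, -36, -36, -56, -82, -83, -43, -5, 2, -1]
side -4 [4, 5, 6, 5, 8, 4, 5, 2, -10, 10, 4, -3, -11, -28]
side -2 [4, 5, 5, 4, 6, 5, 15, 23, 17, 24, 39, 25, 37, 15]
side 0 [6, 5, 4, 4, 3, 9, 37, 57, 58, 56, 67, 79, 83, 75]
side 2 [6, 8, 9, 4, 5, 9, 23, 78, 80, 75, 81, 89, 107, 104]
side 4 [6, 7, 10, 13, 6, 8, 17, 32, 55, 61, 57, 63, 67, 88]
[12, 14, 16, 18, 20, 22, 24, 26, 28, 30, 32, 34, 36, 38]
```

```bash
cat > pinfit.py <<'E'
from h import *
import sys
k=sys.argv[1]
c=np.array([559,57.2,0]);d=np.array([np.cos(np.radians(-10.2)),np.sin(np.radians(-10.2)),0]);n=np.array([-d[1],d[0],0])
dot={"top":np.array([254.4,221.1]),"side":np.array([263.8,241.0])}
res={}
for nme in("top","side"):
    I=cv2.imread(f"pics/{nme}{k}.png").astype(np.float32);J=cv2.imread(f"pics/{nme}3.png").astype(np.float32)
    off=dot[nme]-proj(nme,c+[0,0,142]); D=(I-J).mean(2); out=[]
    for r in range(20,52,3):
        ls=np.arange(-8,8.1,.5); u=np.array([proj(nme,c-r*d+l*n+[0,0,129])+off for l in ls],np.float32)
        w=np.clip(cv2.remap(D,u[:,0],u[:,1],cv2.INTER_LINEAR).ravel()-25,0,None)
        out.append((round(float((w@ls)/w.sum()),1),int(w.max())) if w.max()>10 else None)
    res[nme]=out; print(nme,out)
print(list(range(20,52,3)),"side lat = lat + ~z")
E
python3 pinfit.py 4; python3 pinfit.py 5
```

```text
top [None, None, None, None, None, (1.4, 103), (1.4, 122), (1.3, 95), (1.3, 104), (1.3, 100), (1.4, 95)]
side [None, None, None, None, (-1.5, 35), (-1.1, 109), (-1.1, 48), (-1.3, 45), (-1.1, 76), (-1.0, 90), (-1.1, 78)]
[20, 23, 26, 29, 32, 35, 38, 41, 44, 47, 50] side lat = lat + ~z
top [None, None, None, None, (-0.5, 15), (-0.6, 70), (-0.9, 64), (-1.3, 49), (-1.3, 25), None, None]
side [None, (-1.4, 28), (-0.1, 59), (0.0, 52), (-0.2, 68), (-0.2, 92), (1.1, 52), (0.6, 50), (1.1, 92), (1.6, 65), (2.9, 22)]
[20, 23, 26, 29, 32, 35, 38, 41, 44, 47, 50] side lat = lat + ~z
```

```bash
python3 - <<'E'
from h import *
for k in(0,2,3):
    b=cv2.imread(f"pics/side{k}.png"); print("side",k); print(np.hstack([b[244:255,266:275,2],b[244:255,266:275,0]]))
for k in(0,2,3):
    b=cv2.imread(f"pics/top{k}.png"); print("top",k); print(np.hstack([b[226:236,247:265,2]])); print(b[226:236,247:265,0])
E
```

```text
side 0
[[219 220 221 198 171 138 132 115 116  83  83  85  75  64  54  58  92 121]
 [212 196 197 158 143 137 130 121 118  81  75  75  62  55  53  57  87 122]
 [182 153 148 145 141 133 129 122 118  70  58  57  59  54  54  57  86 122]
 [154 147 144 143 139 127 120 115 115  60  57  56  55  58  72  88 105 120]
 [149 144 141 138 131 118 114 113 115  58  55  54  57  77 106 118 117 121]
 [144 140 143 135 120 116 116 115 115  57  53  57  72 105 120 119 120 119]
 [142 139 144 130 115 116 117 114 111  56  55  60  80 118 121 121 119 115]
 [141 141 142 132 113 118 116 111 108  55  54  56  75 118 122 120 116 112]
 [141 144 144 136 110 117 115 111 109  62  52  55  69 115 120 117 115 113]
 [140 145 142 135 111 116 113 111 114  71  56  56  66 107 119 117 116 120]
 [131 137 132 127 114 114 114 114 115  83  74  84  95 108 119 118 119 120]]
side 2
[[225 227 228 206 179 146 138 120 122  87  88  89  78  67  57  60  95 129]
 [219 205 207 166 149 143 136 119 119  83  78  80  66  58  56  64  99 123]
 [191 158 154 152 147 141 132 119 119  74  60  59  61  58  55  68 115 124]
 [161 154 150 150 144 137 135 118 1
[... 5222 characters left out ...]
 76  65  72 123 196 221]
 [174 136  96  78  74  77  78  81  81  79  80  75  63  58  71 120 177 194]
 [164 150 130 101  72  64  68  74  70  70  67  66  66  71  99 137 156 157]
 [162 155 150 128  97  73  63  64  70  76  85  94  99 110 137 156 158 153]
 [155 152 151 140 128 113  91  89 103 116 134 142 145 148 157 163 161 155]
 [152 145 145 140 144 147 139 134 142 149 156 167 167 159 159 160 156 145]
 [151 146 140 139 150 156 156 153 153 153 159 182 178 156 147 149 143 135]
 [145 143 144 148 154 157 157 155 149 143 140 149 147 141 142 141 133 131]
 [143 135 136 139 142 147 152 151 145 142 141 141 144 145 140 132 131 146]
 [160 154 147 140 136 136 136 138 140 145 149 150 149 142 133 130 146 172]]
```

The differences put the pin's tip at r of about 24, while kinematics says 18. So the nose met the spindle wall and the pin slid back about 5 mm in the grip: the hole is not behind this slot. Rechecking side2, the strip at az 172 to 190 is brighter than the cylinder wall, which fits the hole's inner wall. That puts the hole at about az 186 to 192, so I turned too far. I'll set the pin down, then turn the nut back.

```bash

python3 -m inch '[{"jaw":1,"translation":[0.02,0,0],"rotation":[0,0,0]},{"jaw":1,"translation":[0.03,0,0],"rotation":[0,0,0]},{"jaw":1,"translation":[0.01,-0.03,0],"rotation":[0,0,0]},{"jaw":1,"translation":[0,-0.035,0.01],"rotation":[0,0,0]},{"jaw":1,"translation":[0,-0.035,0.02],"rotation":[0,0,0]},{"jaw":1,"translation":[0,-0.02,0.02],"rotation":[0,0,0]},{"jaw":1,"translation":[0,0,0.02],"rotation":[0,0,0]},{"jaw":1,"translation":[0,0,0],"rotation":[0,0,0]},{"jaw":1,"translation":[0,0,0],"rotation":[0,0,0]},{"jaw":1,"translation":[0,0,0],"rotation":[0,0,0]},{"jaw":1,"translation":[0,0,0],"rotation":[0,0,0]}]'>/dev/null
python3 st.py 400 -40 12.5
python3 - <<'E'
from h import *
a=snapshot("top");cv2.imwrite("pics/top6.png",a); b=snapshot("side");cv2.imwrite("pics/side6.png",b)
print(blob(red(a))[:2],blob(red(b))[:3])
E
```

```text
t 23.05 tcp [386.1 -33.   48. ] azx 169.99 azy 79.99 tilt 0.17 q6 -4.3 F [ 0.9  0.7 -0.5] T [-0.017  0.006 -0.025] w 12.9 g 59.0
tool shift to target [-14.8  -4.5  35.6]
[(20, [109.7, 323.8], [107, 322, 6, 4]), (17, [303.8, 174.6], [303, 170, 3, 10])] [(92, [286.9, 470.8], [282, 464, 10, 14]), (67, [380.4, 272.9], [376, 264, 8, 20])]
```

```bash

python3 -m inch '[{"jaw":1,"translation":[-0.01,0,0.02],"rotation":[0,0,0]},{"jaw":1,"translation":[0,0,0.014],"rotation":[0,0,0]},{"jaw":1,"translation":[0,0,0],"rotation":[0,0,0]},{"jaw":1,"translation":[0,0,0],"rotation":[0,0,0]},{"jaw":1,"translation":[0,0,0],"rotation":[0,0,0]}]'>/dev/null
python3 st.py
python3 -m inch '[{"jaw":1,"translation":[0,0,0.002],"rotation":[0,0,0]},{"jaw":1,"translation":[0,0,0],"rotation":[0,0,0]},{"jaw":1,"translation":[0,0,0],"rotation":[0,0,0]}]'>/dev/null
python3 st.py
```

```text
t 23.57 tcp [394.9 -34.8  13.6] azx 169.95 azy 79.95 tilt 0.07 q6 -4.2 F [-0.2 -0.4  0.7] T [0.016 0.019 0.045] w 13.0 g 59.0
t 23.82 tcp [395.1 -35.1  11.4] azx 169.93 azy 79.93 tilt 0.1 q6 -4.2 F [ 0.   0.3 -0.3] T [-0.012 -0.027 -0.002] w 13.1 g 59.0
```

```bash

python3 -m inch '[{"jaw":1,"translation":[0,0,0.001],"rotation":[0,0,0]},{"jaw":1,"translation":[0,0,0],"rotation":[0,0,0]},{"jaw":0.7,"translation":[0,0,0],"rotation":[0,0,0]},{"jaw":0.4,"translation":[0,0,0],"rotation":[0,0,0]},{"jaw":0.2,"translation":[0,0,0],"rotation":[0,0,0]},{"jaw":0.2,"translation":[0,0,-0.03],"rotation":[0,0,0]},{"jaw":0.2,"translation":[0,0,-0.04],"rotation":[0,0,0.105]},{"jaw":0.2,"translation":[0,0,-0.04],"rotation":[0,0,0.105]},{"jaw":0.2,"translation":[0,0,-0.03],"rotation":[0,0,0.105]},{"jaw":0.2,"translation":[0,0,-0.02],"rotation":[0,0,0.105]},{"jaw":0.2,"translation":[0,0,0],"rotation":[0,0,0.105]},{"jaw":0.2,"translation":[-0.013,0.035,0],"rotation":[0,0,0]},{"jaw":0.2,"translation":[-0.013,0.035,0],"rotation":[0,0,0]},{"jaw":0.2,"translation":[-0.013,0.035,0],"rotation":[0,0,0]},{"jaw":0.2,"translation":[-0.013,0.035,0],"rotation":[0,0,0]},{"jaw":0.2,"translation":[-0.013,0.035,0],"rotation":[0,0,0]},{"jaw":0.2,"translation":[0,0,0],"rotation":[0,0,0]},{"jaw":0.2,"translation":[0,0,0],"rotation":[0,0,0]},{"jaw":0.2,"translation":[0,0,0],"rotation":[0,0,0]},{"jaw":0.2,"translation":[0,0,0],"rotation":[0,0,0]}]'>/dev/null
python3 st.py 559 57.2 101
```

```text
t 25.48 tcp [555.8  56.3 169.9] azx 139.81 azy 49.81 tilt 0.03 q6 39.5 F [ 0.4 -0.1 -0.5] T [-0.034  0.02   0.025] w 67.8 g 0.0
tool shift to target [-1.9  2.8 68.9]
```

```bash

python3 -m inch '[{"jaw":0.2,"translation":[-0.0018,0.0025,0],"rotation":[0,0,0]},{"jaw":0.2,"translation":[0,0,0.025],"rotation":[0,0,0]},{"jaw":0.2,"translation":[0,0,0.025],"rotation":[0,0,0]},{"jaw":0.3,"translation":[0,0,0.017],"rotation":[0,0,0]},{"jaw":0.35,"translation":[0,0,0],"rotation":[0,0,0]},{"jaw":0.4,"translation":[0,0,0],"rotation":[0,0,0]},{"jaw":0.4,"translation":[0,0,0],"rotation":[0,0,0]}]'>/dev/null
python3 st.py 559 57.2 101
python3 -m inch '[{"jaw":0.6,"translation":[0,0,0],"rotation":[0,0,0]},{"jaw":1,"translation":[0,0,0],"rotation":[0,0,0]},{"jaw":1,"translation":[0,0,0],"rotation":[0,0,0]},{"jaw":1,"translation":[0,0,0],"rotation":[0,0,0]}]'>/dev/null
python3 st.py 559 57.2 101
```

```text
t 26.07 tcp [560.6  57.3 104.5] azx 139.81 azy 49.81 tilt 0.15 q6 39.6 F [0.7 0.1 0. ] T [ 0.022 -0.015 -0.038] w 50.9 g 0.0
tool shift to target [ 1.2 -1.1  3.5]
t 26.4 tcp [560.4  55.9 105.3] azx 139.78 azy 49.78 tilt 0.24 q6 39.6 F [-2.6 -4.9  4.7] T [-0.969  0.767 -0.054] w 44.7 g 60.8
tool shift to target [1.9 0.1 4.2]
```

Sitting gripped at azy 49.8, the side camera still sees the nut. I'll turn it back in 4 deg steps and photograph the slot each time.

```bash
cat > sh.py <<'E'
from h import *
import sys
b=snapshot("side"); cv2.imwrite(f"pics/sr{sys.argv[1]}.png",b)
s=read_state(); M=R.from_rotvec(s["eef_rot"]).as_matrix(); print("azy",np.degrees(np.arctan2(M[1,1],M[0,1])).round(2),"T",s["wrist_torque"].round(2),"w",round(s["width"]*85,1))
p=b[244:255,268:276]; print(np.hstack([p[...,2],p[...,0]]))
E
python3 sh.py 0
python3 -m inch '[{"jaw":1,"translation":[0,0,0],"rotation":[0,0,-0.07]},{"jaw":1,"translation":[0,0,0],"rotation":[0,0,0]}]'>/dev/null; python3 sh.py 1
python3 -m inch '[{"jaw":1,"translation":[0,0,0],"rotation":[0,0,-0.07]},{"jaw":1,"translation":[0,0,0],"rotation":[0,0,0]}]'>/dev/null; python3 sh.py 2
python3 -m inch '[{"jaw":1,"translation":[0,0,0],"rotation":[0,0,-0.07]},{"jaw":1,"translation":[0,0,0],"rotation":[0,0,0]}]'>/dev/null; python3 sh.py 3
```

```text
azy 49.79 T [-0.96  0.8  -0.11] w 44.7
[[231 213 184 151 142 123 120 126  90  81  71  59  62  96 126 132]
 [212 170 154 148 140 123 122 134  82  67  61  59  66 104 126 140]
 [158 156 150 145 137 123 122 129  61  62  58  58  72 120 126 135]
 [156 152 147 143 137 122 125 123  63  60  58  58  75 126 129 128]
 [153 148 146 144 147 127 125 125  61  57  58  58  75 124 130 131]
 [144 142 139 143 156 129 125 128  76  76  83  61  75 113 129 133]
 [130 129 127 137 151 132 124 124 108 110 115  99  86 111 129 129]
 [123 126 124 127 135 129 126 125 126 131 129 126 103 107 130 128]
 [128 129 127 126 124 128 127 125 133 135 132 129 118 124 131 130]
 [130 126 125 120 123 125 125 128 135 131 129 127 129 130 131 133]
 [126 124 121 124 126 124 128 130 130 128 126 129 131 131 134 134]]
azy 53.77 T [-1.06  0.86  0.04] w 44.2
[[231 213 185 151 143 121 124 167  90  81  71  60  64  95 128 174]
 [212 170 153 148 140 122 122 135  82  67  60  58  65 103 127 140]
 [159 155 150 143 137 125 123 130  63  62  58  57  68 113 128 135]
 [155 152 146 143 139 128 122 125  62  59  56  57  70 114 129 129]
 [151 149 144 14
[... 1306 characters left out ...]
  81  70  60  64  94 138 176]
 [212 169 154 148 142 127 125 134  82  66  59  58  65  99 129 140]
 [161 155 151 143 137 131 126 132  66  61  58  55  63 100 131 137]
 [155 152 147 141 141 137 127 126  62  60  57  56  64  97 132 130]
 [150 148 143 135 141 139 125 127  59  59  69  74  76  88 130 132]
 [144 142 130 125 132 132 128 126  76  82 104 108 110 110 133 131]
 [129 128 123 124 125 124 127 128 110 112 128 129 130 130 132 134]
 [128 142 127 127 125 123 124 128 133 147 130 131 130 128 128 133]
 [134 148 128 128 120 121 122 127 140 153 132 133 125 125 126 132]
 [134 128 125 123 119 120 124 127 139 133 129 128 125 125 129 133]
 [123 126 123 121 121 123 124 126 129 131 128 127 126 128 131 130]]
```

```bash
python3 - <<'E'
from h import *
for k in("side0","side2","side3","side4","side5","side6","sr0","sr1","sr2","sr3"):
    b=cv2.imread(f"pics/{k}.png").astype(int); p=b[250:256,254:269]; w=np.clip(p[...,2]-p[...,0]-25,0,None)
    print(k,[round(float((w[i]@np.arange(254,269))/max(w[i].sum(),1)),2) for i in range(6)],w.sum(1))
b=cv2.imread("pics/side5.png");c=cv2.imread("pics/sr3.png");r=cv2.imread("pics/side6.png")
f=lambda i,y,x,h,w,W,H:cv2.resize(i[y:y+h,x:x+w],(W,H),interpolation=cv2.INTER_CUBIC)
cv2.imwrite("pics/z7.png",np.hstack([f(c,225,235,50,60,480,400),f(r,225,240,50,40,320,400)]))
E
```

```text
side0 [263.5, 264.99, 265.5, 266.79, 267.0, 0.0] [372 234 221 175  84   0]
side2 [263.3, 262.72, 262.63, 262.69, 262.8, 262.95] [374 266 242 233 231  91]
side3 [262.87, 262.02, 261.75, 261.75, 261.99, 262.04] [405 267 210 194 202  73]
side4 [262.86, 262.0, 261.74, 261.73, 261.98, 262.05] [434 283 225 209 212  78]
side5 [263.2, 262.41, 262.37, 262.45, 262.52, 262.62] [406 282 235 232 244  97]
side6 [263.17, 262.44, 262.38, 262.46, 262.52, 262.67] [395 279 234 226 236  96]
sr0 [263.08, 262.8, 262.7, 262.79, 262.82, 262.92] [413 272 247 239 245  97]
sr1 [263.18, 263.34, 263.4, 263.44, 263.54, 263.41] [412 270 262 267 281 123]
sr2 [263.36, 264.04, 264.13, 264.15, 264.25, 264.2] [406 289 281 287 286 109]
sr3 [263.89, 264.75, 264.91, 264.97, 265.04, 264.76] [408 285 291 308 300 103]
```

The front slot's column shows the nut's true yaw. The probe nudged the nut back to about 55 deg, the crown grip added to that, and it is now at about 69 (slot at about az 189, some 19 deg past snug). That matches the hole estimate, so I'll leave it there, release and relocate the pin.

```bash

python3 -m inch '[{"jaw":0.4,"translation":[0,0,0],"rotation":[0,0,0]},{"jaw":0.2,"translation":[0,0,0],"rotation":[0,0,0]},{"jaw":0.2,"translation":[0,0,-0.02],"rotation":[0,0,0]},{"jaw":0.2,"translation":[0,0,-0.03],"rotation":[0,0,0]},{"jaw":0.3,"translation":[0,0,-0.03],"rotation":[0,0,0]},{"jaw":0.4,"translation":[0,-0.02,-0.03],"rotation":[0,0,0]},{"jaw":0.4,"translation":[0,-0.035,-0.01],"rotation":[0,0,0]},{"jaw":0.4,"translation":[0,-0.035,0],"rotation":[0,0,0]},{"jaw":0.4,"translation":[0,-0.035,0],"rotation":[0,0,-0.12]},{"jaw":0.4,"translation":[0,0,0],"rotation":[0,0,-0.12]},{"jaw":0.4,"translation":[0,0,0],"rotation":[0,0,-0.12]},{"jaw":0.4,"translation":[0,0,0],"rotation":[0,0,-0.02]}]'>/dev/null
python3 st.py 395.1 -35.1 150
python3 - <<'E'
from h import *
b=snapshot("side"); a=snapshot("top"); cv2.imwrite("pics/side7.png",b);cv2.imwrite("pics/top7.png",a)
p=b.astype(int)[250:256,254:269]; w=np.clip(p[...,2]-p[...,0]-25,0,None); print([round(float((w[i]@np.arange(254,269))/max(w[i].sum(),1)),2) for i in range(6)])
rb=blob(red(b)); ra=blob(red(a)); print(ra[:3],rb[:3])
for x in rb[:3]: print("side on z20",onz("side",*x[1],20).round(1))
for x in ra[:3]: print("top on z25",onz("top",*x[1],25).round(1))
E
```

```text
t 28.1 tcp [501.7 -52.7 223.7] azx 173.59 azy 83.59 tilt 0.16 q6 -6.8 F [ 0.9 -0.6  0.9] T [0.032 0.032 0.008] w 51.2 g 0.0
tool shift to target [108.1   5.5  73.4]
[263.89, 264.61, 264.84, 264.99, 264.97, 264.49]
[(20, [109.7, 323.8], [107, 322, 6, 4])] [(232, [368.1, 282.4], [360, 273, 18, 23]), (93, [286.9, 470.8], [282, 464, 10, 14])]
side on z20 [396.9 -42.   20. ]
side on z20 [385.8 339.1  20. ]
top on z25 [380.7 354.6  25. ]
```

```bash
python3 - <<'E'
from h import *
b=cv2.imread("pics/side7.png"); b0=cv2.imread("pics/side2.png")
d=np.array([np.cos(np.radians(-10.1)),np.sin(np.radians(-10.1)),0]);n=np.array([-d[1],d[0],0]);c=np.array([395.1,-35.1,0])
I=b.astype(np.float32)
for lat in(-4,-2,0,2,4):
    print(lat,[tuple(int(v) for v in cv2.getRectSubPix(b,(1,1),tuple(map(float,proj("side",c+r*d+lat*n+[0,0,22]))))[0,0][[0,2]]) for r in list(range(8,40,4))+list(range(60,92,3))])
print(list(range(8,40,4))+list(range(60,92,3)))
E
```

```text
-4 [(16, 118), (16, 119), (19, 123), (111, 170), (202, 194), (192, 184), (173, 164), (175, 166), (174, 165), (170, 161), (163, 155), (172, 164), (178, 171), (194, 186), (98, 88), (57, 44), (59, 46), (61, 49), (63, 50)]
-2 [(17, 116), (17, 117), (21, 125), (169, 179), (193, 187), (204, 196), (189, 180), (191, 183), (194, 185), (189, 182), (192, 184), (190, 182), (214, 207), (214, 207), (103, 94), (60, 47), (59, 47), (60, 50), (62, 50)]
0 [(18, 122), (19, 115), (37, 137), (175, 173), (183, 177), (178, 171), (173, 166), (171, 163), (172, 164), (173, 166), (174, 166), (173, 167), (192, 186), (183, 178), (83, 72), (59, 49), (60, 47), (62, 51), (62, 51)]
2 [(17, 120), (18, 116), (48, 143), (167, 160), (160, 153), (135, 129), (130, 123), (129, 123), (129, 120), (132, 125), (135, 129), (133, 126), (134, 127), (99, 90), (61, 48), (59, 47), (60, 48), (61, 49), (62, 50)]
4 [(15, 120), (14, 117), (85, 137), (143, 136), (121, 113), (88, 81), (88, 79), (89, 80), (79, 69), (88, 78), (89, 81), (90, 81), (76, 67), (65, 53), (59, 45), (60, 47), (59, 47), (61, 49), (64, 52)]
[8, 12, 16, 20, 24, 28, 32, 36, 60, 63, 66, 69, 72, 75, 78, 81, 84, 87, 90]
```

The pin's nose shows 77.7 mm ahead of the TCP, so it did not slip. The nose had really entered about 3 mm and jammed while pushing toward larger azimuth. Together with the brightness cue that gives a hole at about az 180 to 184. The nut is now at about 189, so I'll re-grip it properly low at azy 61 (27 deg past snug).

```bash

python3 -m inch '[{"jaw":0.25,"translation":[0,0,0.025],"rotation":[0,0,0.0985]},{"jaw":0.2,"translation":[0,0,0.025],"rotation":[0,0,0.0985]},{"jaw":0.2,"translation":[0,0,0],"rotation":[0,0,0.0985]},{"jaw":0.2,"translation":[0,0,0],"rotation":[0,0,0.0985]},{"jaw":0.2,"translation":[0.001,0.031,0],"rotation":[0,0,0]},{"jaw":0.2,"translation":[0.001,0.031,0],"rotation":[0,0,0]},{"jaw":0.2,"translation":[0.001,0.031,0],"rotation":[0,0,0]},{"jaw":0.2,"translation":[0,0.031,0],"rotation":[0,0,0]},{"jaw":0.2,"translation":[0,0,0],"rotation":[0,0,0]},{"jaw":0.2,"translation":[0,0,0],"rotation":[0,0,0]},{"jaw":0.2,"translation":[0,0,0],"rotation":[0,0,0]},{"jaw":0.2,"translation":[0,0,0],"rotation":[0,0,0]}]'>/dev/null
python3 st.py 559 57.2 100
```

```text
t 29.2 tcp [558.6  57.1 173. ] azx 150.88 azy 60.88 tilt 0.02 q6 28.5 F [0.4 0.1 0.7] T [0.058 0.027 0.029] w 68.3 g 0.0
tool shift to target [-0.3  0.3 73. ]
```

```bash

python3 -m inch '[{"jaw":0.2,"translation":[0,0,0.025],"rotation":[0,0,0]},{"jaw":0.2,"translation":[0,0,0.025],"rotation":[0,0,0]},{"jaw":0.2,"translation":[0,0,0.022],"rotation":[0,0,0]},{"jaw":0.3,"translation":[0,0,0],"rotation":[0,0,0]},{"jaw":0.35,"translation":[0,0,0],"rotation":[0,0,0]},{"jaw":0.35,"translation":[0,0,0],"rotation":[0,0,0]},{"jaw":0.35,"translation":[0,0,0],"rotation":[0,0,0]}]'>/dev/null
python3 st.py 559 57.2 100
python3 -m inch '[{"jaw":0.6,"translation":[0,0,0.001],"rotation":[0,0,0]},{"jaw":1,"translation":[0,0,0],"rotation":[0,0,0]},{"jaw":1,"translation":[0,0,0],"rotation":[0,0,0]},{"jaw":1,"translation":[0,0,0],"rotation":[0,0,0]},{"jaw":1,"translation":[0,0,0],"rotation":[0,0,0]}]'>/dev/null
python3 st.py; python3 sh.py 9|head -1
python3 - <<'E'
from h import *
b=cv2.imread("pics/sr9.png");p=b.astype(int)[250:256,254:269]; w=np.clip(p[...,2]-p[...,0]-25,0,None); print([round(float((w[i]@np.arange(254,269))/max(w[i].sum(),1)),2) for i in range(6)])
E
```

```text
t 29.78 tcp [560.4  57.3 103. ] azx 150.92 azy 60.92 tilt 0.23 q6 28.5 F [0.2 0.6 0.3] T [-0.057 -0.022  0.004] w 54.9 g 0.0
tool shift to target [ 1.2 -0.8  3. ]
t 30.2 tcp [560.2  56.6 102.6] azx 150.94 azy 60.94 tilt 0.28 q6 28.5 F [-2.6 -2.9  8. ] T [-0.691  0.664  0.049] w 44.5 g 60.2
azy 60.93 T [-0.73  0.64  0.01] w 44.6
[263.86, 264.6, 264.83, 264.99, 265.05, 264.75]
```

The width explains it. The reading runs about 1.1 mm low, so 44.5 means a true flat-on-flat grip, while the first grips (46.5) held the nut about 6 deg off. With the aligned series as the scale, the nut really stood at about 44 when I tried the pin, and the brightness peak and the nose entry both point back to the hole at az 170 (azy 49.8). Now I'll turn 11 deg clockwise from 60.9 while watching the width and slot column (target 262.75).

```bash
cat > col.py <<'E'
from h import *
b=snapshot("side");p=b.astype(int)[250:256,254:269]; w=np.clip(p[...,2]-p[...,0]-25,0,None); print("slot col",[round(float((w[i]@np.arange(254,269))/max(w[i].sum(),1)),2) for i in range(1,5)],"bright",b[247:252,271:273,2].ravel())
E
python3 -m inch '[{"jaw":1,"translation":[0,0,0],"rotation":[0,0,0.065]},{"jaw":1,"translation":[0,0,0],"rotation":[0,0,0.065]}]'>/dev/null; python3 st.py; python3 col.py
python3 -m inch '[{"jaw":1,"translation":[0,0,0],"rotation":[0,0,0.064]},{"jaw":1,"translation":[0,0,0],"rotation":[0,0,0]},{"jaw":1,"translation":[0,0,0],"rotation":[0,0,0]}]'>/dev/null; python3 st.py; python3 col.py
```

```text
t 30.42 tcp [560.1  56.4 102.5] azx 143.31 azy 53.31 tilt 0.28 q6 36.1 F [-2.7 -3.8  8.4] T [-0.849  0.691  0.045] w 44.7 g 60.2
slot col [263.52, 263.43, 263.55, 263.59] bright [142 139 143 150 138 153 127 142 126 126]
t 30.72 tcp [560.   56.3 102.5] azx 139.79 azy 49.79 tilt 0.28 q6 39.6 F [-2.8 -3.9  7.2] T [-0.825  0.72  -0.069] w 44.6 g 60.2
slot col [263.1, 262.9, 262.87, 263.0] bright [144 138 143 148 144 156 137 151 127 135]
```

The nut follows the pads, but the turning torque is now only 0.05 N m. I'll check that it is still tightened by turning a few degrees to where I left it before (about 44). It should stiffen there.

```bash

python3 -m inch '[{"jaw":1,"translation":[0,0,0],"rotation":[0,0,0.06]}]'>/dev/null; python3 st.py
python3 -m inch '[{"jaw":1,"translation":[0,0,0],"rotation":[0,0,0.06]}]'>/dev/null; python3 st.py
```

```text
t 30.85 tcp [560.   56.2 102.4] azx 136.32 azy 46.32 tilt 0.28 q6 43.1 F [-3.1 -4.2  7.7] T [-0.933  0.737  0.043] w 44.4 g 60.2
t 30.93 tcp [559.9  56.1 102.4] azx 132.78 azy 42.78 tilt 0.28 q6 46.6 F [-3.8 -4.5  7.7] T [-0.971  0.822  0.172] w 44.4 g 60.2
```

```bash

python3 -m inch '[{"jaw":1,"translation":[0,0,0],"rotation":[0,0,0.035]}]'>/dev/null; python3 st.py
python3 -m inch '[{"jaw":1,"translation":[0,0,0],"rotation":[0,0,0.035]}]'>/dev/null; python3 st.py;python3 col.py
```

```text
t 31.02 tcp [559.9  56.1 102.4] azx 130.84 azy 40.84 tilt 0.29 q6 48.5 F [-2.6 -5.1  6.9] T [-1.022  0.769  0.484] w 44.7 g 60.2
t 31.1 tcp [559.8  56.  102.4] azx 128.89 azy 38.89 tilt 0.29 q6 50.5 F [-3.7 -4.3  7.8] T [-1.     0.848  0.485] w 44.5 g 60.2
slot col [261.37, 261.16, 261.1, 261.22] bright [142 132 140 135 143 138 146 136 146 135]
```

It stiffens again at 42.5, exactly the slot position where I had left it (column 261.75 ↔ 42.7). So the nut is still tightened, about 30 to 40 deg past its first snug point, and only goes easily within its already-tightened range. I'll set it to azy 49.8 (hole at az 170), release, and go for the pin.

```bash

python3 -m inch '[{"jaw":1,"translation":[0,0,0],"rotation":[0,0,-0.095]},{"jaw":1,"translation":[0,0,0],"rotation":[0,0,-0.096]},{"jaw":1,"translation":[0,0,0],"rotation":[0,0,0]},{"jaw":1,"translation":[0,0,0],"rotation":[0,0,0]}]'>/dev/null; python3 st.py; python3 col.py
python3 -m inch '[{"jaw":0.4,"translation":[0,0,0],"rotation":[0,0,0]},{"jaw":0.2,"translation":[0,0,0],"rotation":[0,0,0]},{"jaw":0.2,"translation":[0,0,-0.02],"rotation":[0,0,0]},{"jaw":0.2,"translation":[0,0,-0.03],"rotation":[0,0,0]},{"jaw":0.3,"translation":[0,0,-0.03],"rotation":[0,0,-0.1]},{"jaw":0.4,"translation":[0,0,0],"rotation":[0,0,-0.106]},{"jaw":0.4,"translation":[0,0,0],"rotation":[0,0,-0.106]},{"jaw":0.4,"translation":[0,0,0],"rotation":[0,0,-0.106]},{"jaw":0.4,"translation":[0,0,0],"rotation":[0,0,-0.106]},{"jaw":0.4,"translation":[0.036,-0.03,0],"rotation":[0,0,0]},{"jaw":0.4,"translation":[0.036,-0.03,0],"rotation":[0,0,0]},{"jaw":0.4,"translation":[0.036,0,0],"rotation":[0,0,0]},{"jaw":0.4,"translation":[0.036,0,0],"rotation":[0,0,0]},{"jaw":0.4,"translation":[0,0,0],"rotation":[0,0,0]},{"jaw":0.4,"translation":[0,0,0],"rotation":[0,0,0]},{"jaw":0.4,"translation":[0,0,0],"rotation":[0,0,0]},{"jaw":0.4,"translation":[0,0,0],"rotation":[0,0,0]}]'>/dev/null
python3 col.py
python3 st.py 395.1 -35.1 80
```

```text
t 31.48 tcp [560.1  56.3 102.5] azx 139.88 azy 49.88 tilt 0.28 q6 39.5 F [-2.4 -2.8  7.5] T [-0.869  0.691  0.071] w 44.6 g 60.2
slot col [263.08, 262.89, 262.9, 263.05] bright [143 139 142 149 144 155 138 150 126 134]
slot col [263.05, 262.88, 262.85, 262.98] bright [139 134 139 142 139 153 135 147 124 132]
t 33.0 tcp [417.7  28.8 180.5] azx 169.93 azy 79.93 tilt 0.18 q6 5.3 F [ 0.2 -0.4 -0.4] T [0.012 0.015 0.04 ] w 50.7 g 0.0
tool shift to target [ 11.4 -66.9 100.4]
```

```bash

python3 -m inch '[{"jaw":0.4,"translation":[0.0057,-0.0334,0.02],"rotation":[0,0,0]},{"jaw":0.4,"translation":[0.0057,-0.0335,0.035],"rotation":[0,0,0]},{"jaw":0.4,"translation":[0,0,0.035],"rotation":[0,0,0]},{"jaw":0.4,"translation":[0,0,0],"rotation":[0,0,0]},{"jaw":0.4,"translation":[0,0,0],"rotation":[0,0,0]},{"jaw":0.4,"translation":[0,0,0],"rotation":[0,0,0]}]'>/dev/null
python3 st.py 395.1 -35.1 10.6
```

```text
t 33.5 tcp [396.2 -30.3  96.2] azx 169.96 azy 79.96 tilt 0.13 q6 -3.5 F [-0.3 -0.7  0.4] T [ 0.047  0.017 -0.004] w 51.1 g 0.0
tool shift to target [ 0.4 -4.9 85.6]
```

```bash

python3 -m inch '[{"jaw":0.4,"translation":[0,-0.002,0.02],"rotation":[0,0,0]},{"jaw":0.4,"translation":[0,0,0.03],"rotation":[0,0,0]},{"jaw":0.4,"translation":[0,0,0.02],"rotation":[0,0,0]},{"jaw":0.4,"translation":[0,0,0],"rotation":[0,0,0]},{"jaw":0.4,"translation":[0,0,0],"rotation":[0,0,0]},{"jaw":0.4,"translation":[0,0,0],"rotation":[0,0,0]},{"jaw":0.4,"translation":[0,0,0],"rotation":[0,0,0]}]'>/dev/null
python3 st.py 395.1 -35.1 10.6
```

```text
t 34.08 tcp [396.6 -32.6  27. ] azx 169.97 azy 79.97 tilt 0.28 q6 -3.8 F [ 0.5 -0.1  1. ] T [ 0.002 -0.027 -0.045] w 51.2 g 0.0
tool shift to target [ 1.1 -2.8 16.3]
```

```bash

python3 -m inch '[{"jaw":0.4,"translation":[0.001,-0.0022,0.008],"rotation":[0,0,0]},{"jaw":0.4,"translation":[0,0,0.006],"rotation":[0,0,0]},{"jaw":0.5,"translation":[0,0,0],"rotation":[0,0,0]},{"jaw":0.6,"translation":[0,0,0],"rotation":[0,0,0]},{"jaw":0.7,"translation":[0,0,0],"rotation":[0,0,0]}]'>/dev/null
python3 st.py 395.1 -35.1 10.6
python3 -m inch '[{"jaw":0.8,"translation":[0,0,0],"rotation":[0,0,0]},{"jaw":1,"translation":[0,0,0],"rotation":[0,0,0]},{"jaw":1,"translation":[0,0,0],"rotation":[0,0,0]},{"jaw":1,"translation":[0,0,0],"rotation":[0,0,0]}]'>/dev/null
python3 st.py 395.1 -35.1 10.6
```

```text
t 34.5 tcp [392.7 -34.2  10.9] azx 169.92 azy 79.92 tilt 0.03 q6 -4.2 F [0.2 0.1 0.6] T [0.005 0.055 0.016] w 25.6 g 0.0
tool shift to target [-2.6 -0.5  0.3]
t 34.83 tcp [393.2 -34.3  11.2] azx 169.93 azy 79.93 tilt 0.08 q6 -4.2 F [-0.4  0.1  4.4] T [-0.016  0.039 -0.017] w 13.1 g 58.5
tool shift to target [-2.1 -0.4  0.6]
```

```bash
sed -i 's/77.7/79.8/; s/11.2/10.8/' ins.py
python3 -m inch '[{"jaw":1,"translation":[0,0,-0.03],"rotation":[0,0,0]},{"jaw":1,"translation":[0,0,-0.038],"rotation":[0,0,0]},{"jaw":1,"translation":[0,0,-0.038],"rotation":[0,0,0]},{"jaw":1,"translation":[-0.007,0.03,0],"rotation":[0,0,0]},{"jaw":1,"translation":[-0.007,0.03,0],"rotation":[0,0,0]},{"jaw":1,"translation":[-0.007,0.03,0],"rotation":[0,0,0]},{"jaw":1,"translation":[-0.006,0.029,0],"rotation":[0,0,0]},{"jaw":1,"translation":[0,0,0],"rotation":[0,0,0]},{"jaw":1,"translation":[0,0,0],"rotation":[0,0,0]},{"jaw":1,"translation":[0,0,0],"rotation":[0,0,0]},{"jaw":1,"translation":[0,0,0],"rotation":[0,0,0]},{"jaw":1,"translation":[0,0,0],"rotation":[0,0,0]},{"jaw":1,"translation":[0,0,0],"rotation":[0,0,0]}]'>/dev/null
python3 ins.py
```

```text
t 35.92 tip along -41.0 lat -1.2 dz -1.2 F along 0.1 lat 0.1 z -0.6 T [ 0.01 -0.   -0.03] azx 169.84
```

```bash

python3 -m inch '[{"jaw":1,"translation":[-0.005,0.0012,-0.001],"rotation":[0,0,0]},{"jaw":1,"translation":[-0.005,0,0],"rotation":[0,0,0]},{"jaw":1,"translation":[-0.004,0,0],"rotation":[0,0,0]},{"jaw":1,"translation":[0,0,0],"rotation":[0,0,0]},{"jaw":1,"translation":[0,0,0],"rotation":[0,0,0]},{"jaw":1,"translation":[0,0,0],"rotation":[0,0,0]},{"jaw":1,"translation":[0,0,0],"rotation":[0,0,0]},{"jaw":1,"translation":[0,0,0],"rotation":[0,0,0]}]'>/dev/null
python3 ins.py
python3 - <<'E'
from h import *
b=snapshot("side"); a=snapshot("top"); cv2.imwrite("pics/side8.png",b);cv2.imwrite("pics/top8.png",a)
E
python3 pinfit.py 8
```

```text
t 36.58 tip along -27.1 lat 1.0 dz -0.1 F along 0.3 lat -0.7 z -0.8 T [0.01 0.05 0.06] azx 169.93
top [None, None, None, (1.2, 15), (1.4, 45), (1.0, 105), (0.8, 111), (0.7, 96), (0.8, 94), (0.9, 102), (0.7, 99)]
side [None, None, None, (0.5, 54), (0.3, 65), (0.2, 86), (1.2, 54), (0.6, 51), (0.7, 93), (0.6, 79), (0.1, 86)]
[20, 23, 26, 29, 32, 35, 38, 41, 44, 47, 50] side lat = lat + ~z
```

```bash

python3 -m inch '[{"jaw":1,"translation":[-0.003,-0.0009,0],"rotation":[0,0,0]},{"jaw":1,"translation":[-0.003,0,0],"rotation":[0,0,0]},{"jaw":1,"translation":[0,0,0],"rotation":[0,0,0]},{"jaw":1,"translation":[0,0,0],"rotation":[0,0,0]},{"jaw":1,"translation":[0,0,0],"rotation":[0,0,0]}]'>/dev/null
python3 ins.py
python3 -m inch '[{"jaw":1,"translation":[-0.002,0,0],"rotation":[0,0,0]},{"jaw":1,"translation":[-0.001,0,0],"rotation":[0,0,0]},{"jaw":1,"translation":[0,0,0],"rotation":[0,0,0]}]'>/dev/null
python3 ins.py
python3 -m inch '[{"jaw":1,"translation":[-0.002,0,0],"rotation":[0,0,0]},{"jaw":1,"translation":[0,0,0],"rotation":[0,0,0]}]'>/dev/null
python3 ins.py
```

```text
t 37.1 tip along -20.8 lat 0.1 dz -0.1 F along -0.2 lat -0.8 z -0.7 T [-0.    0.07  0.01] azx 169.93
t 37.35 tip along -17.5 lat 0.2 dz 0.0 F along -0.2 lat 0.5 z -0.1 T [ 0.   -0.02 -0.  ] azx 169.93
t 37.52 tip along -15.4 lat 0.2 dz 0.1 F along 0.2 lat 0.8 z -0.3 T [-0.02  0.04 -0.03] azx 169.92
```

No contact now at r = 15.4, so I'll go on gently.

```bash

python3 -m inch '[{"jaw":1,"translation":[-0.002,0,0],"rotation":[0,0,0]},{"jaw":1,"translation":[0,0,0],"rotation":[0,0,0]}]'>/dev/null
python3 ins.py
python3 -m inch '[{"jaw":1,"translation":[-0.002,0,0],"rotation":[0,0,0]},{"jaw":1,"translation":[0,0,0],"rotation":[0,0,0]}]'>/dev/null
python3 ins.py
python3 -m inch '[{"jaw":1,"translation":[-0.0015,0,0],"rotation":[0,0,0]},{"jaw":1,"translation":[0,0,0],"rotation":[0,0,0]}]'>/dev/null
python3 ins.py
```

```text
t 37.68 tip along -13.6 lat 0.0 dz -0.1 F along 0.1 lat -1.5 z -0.5 T [-0.06  0.05 -0.07] azx 169.92
t 37.85 tip along -11.9 lat -0.2 dz -0.3 F along -0.7 lat -1.5 z -0.6 T [-0.27  0.17 -0.13] azx 169.91
t 38.02 tip along -11.0 lat -0.4 dz -0.5 F along -2.0 lat -2.5 z -0.1 T [-0.41  0.5  -0.15] azx 169.9
```

```bash

python3 -m inch '[{"jaw":1,"translation":[0.001,-0.001,0],"rotation":[0,0,0]},{"jaw":1,"translation":[0,0,0],"rotation":[0,0,0]},{"jaw":1,"translation":[0,0,0],"rotation":[0,0,0]}]'>/dev/null
python3 ins.py
python3 -m inch '[{"jaw":1,"translation":[-0.0015,0,0],"rotation":[0,0,0]},{"jaw":1,"translation":[0,0,0],"rotation":[0,0,0]}]'>/dev/null
python3 ins.py
python3 -m inch '[{"jaw":1,"translation":[-0.001,0,0],"rotation":[0,0,0]},{"jaw":1,"translation":[0,0,0],"rotation":[0,0,0]}]'>/dev/null
python3 ins.py; python3 col.py
```

```text
t 38.27 tip along -11.1 lat -0.7 dz 0.1 F along -0.7 lat 0.4 z -0.1 T [-0.18  0.21 -0.06] azx 169.93
t 38.43 tip along -10.0 lat -0.8 dz -0.1 F along -1.7 lat -0.8 z -0.7 T [-0.14  0.37 -0.05] azx 169.93
t 38.6 tip along -9.0 lat -1.0 dz -0.2 F along -1.9 lat -1.7 z -2.6 T [-0.22  0.41 -0.05] azx 169.92
slot col [263.04, 262.9, 262.84, 262.99] bright [142 138 138 135 133 131 129 132 125 129]
```

```bash

python3 -m inch '[{"jaw":1,"translation":[-0.001,-0.0006,0.0003],"rotation":[0,0,0]},{"jaw":1,"translation":[0,0,0],"rotation":[0,0,0]}]'>/dev/null
python3 ins.py
python3 -m inch '[{"jaw":1,"translation":[-0.0015,-0.0003,0.0002],"rotation":[0,0,0]},{"jaw":1,"translation":[0,0,0],"rotation":[0,0,0]}]'>/dev/null
python3 ins.py
python3 -m inch '[{"jaw":1,"translation":[-0.0015,0,0],"rotation":[0,0,0]},{"jaw":1,"translation":[0,0,0],"rotation":[0,0,0]}]'>/dev/null
python3 ins.py; python3 col.py
```

```text
t 38.82 tip along -8.1 lat -1.2 dz -0.5 F along -2.3 lat -0.4 z -0.9 T [-0.01  0.59 -0.06] azx 169.95
t 38.98 tip along -6.2 lat -1.4 dz -0.5 F along -2.2 lat 0.1 z -1.1 T [0.27 0.57 0.03] azx 169.95
t 39.15 tip along -4.3 lat -1.4 dz -0.4 F along -1.9 lat 0.3 z -1.4 T [0.23 0.43 0.04] azx 169.95
slot col [263.06, 262.97, 263.11, 263.3] bright [143 138 138 133 130 127 126 130 126 128]
```

```bash

python3 -m inch '[{"jaw":1,"translation":[-0.0025,0,0],"rotation":[0,0,0]},{"jaw":1,"translation":[-0.001,0,0],"rotation":[0,0,0]}]'>/dev/null
python3 ins.py
python3 -m inch '[{"jaw":1,"translation":[-0.0025,0,0],"rotation":[0,0,0]},{"jaw":1,"translation":[-0.001,0,0],"rotation":[0,0,0]}]'>/dev/null
python3 ins.py
python3 -m inch '[{"jaw":1,"translation":[-0.0025,0,0],"rotation":[0,0,0]},{"jaw":1,"translation":[-0.001,0,0],"rotation":[0,0,0]}]'>/dev/null
python3 ins.py
```

```text
t 39.37 tip along -0.9 lat -1.4 dz -0.4 F along -2.4 lat 1.5 z -0.2 T [0.41 0.42 0.09] azx 169.95
t 39.53 tip along 2.8 lat -1.5 dz -0.3 F along -2.7 lat 1.4 z -0.3 T [0.42 0.39 0.08] azx 169.93
t 39.7 tip along 5.2 lat -1.4 dz -0.7 F along -6.6 lat 1.5 z 2.2 T [0.6  0.98 0.17] azx 169.96
```

```bash

python3 -m inch '[{"jaw":1,"translation":[0.001,-0.0009,-0.0003],"rotation":[0,0,-0.02]},{"jaw":1,"translation":[0,0,0],"rotation":[0,0,0]},{"jaw":1,"translation":[0,0,0],"rotation":[0,0,0]}]'>/dev/null
python3 ins.py
python3 -m inch '[{"jaw":1,"translation":[-0.001,-0.001,0],"rotation":[0,0,-0.015]},{"jaw":1,"translation":[0,0,0],"rotation":[0,0,0]},{"jaw":1,"translation":[0,0,0],"rotation":[0,0,0]}]'>/dev/null
python3 ins.py; python3 col.py
```

```text
t 39.95 tip along 5.2 lat -1.0 dz -0.1 F along -0.0 lat 1.1 z -2.2 T [0.36 0.13 0.09] azx 171.06
t 40.2 tip along 5.8 lat -0.8 dz -0.2 F along -1.5 lat 1.1 z -1.0 T [0.4  0.31 0.11] azx 171.93
slot col [263.12, 263.18, 263.27, 263.29] bright [141 133 136 125 128 128 126 130 125 125]
```

```bash

python3 -m inch '[{"jaw":1,"translation":[-0.0015,-0.0006,0.0002],"rotation":[0,0,-0.015]},{"jaw":1,"translation":[0,0,0],"rotation":[0,0,0]}]'>/dev/null
python3 ins.py
python3 -m inch '[{"jaw":1,"translation":[-0.002,0.0003,0],"rotation":[0,0,0]},{"jaw":1,"translation":[0,0,0],"rotation":[0,0,0]}]'>/dev/null
python3 ins.py
python3 -m inch '[{"jaw":1,"translation":[-0.002,0,0],"rotation":[0,0,0]},{"jaw":1,"translation":[0,0,0],"rotation":[0,0,0]}]'>/dev/null
python3 ins.py
```

```text
t 40.42 tip along 7.4 lat -0.3 dz -0.3 F along -1.5 lat 1.0 z -0.8 T [0.29 0.33 0.06] azx 172.83
t 40.58 tip along 9.2 lat -0.1 dz -0.4 F along -2.3 lat 0.0 z 0.3 T [ 0.01  0.5  -0.03] azx 172.77
t 40.75 tip along 10.4 lat 0.1 dz -0.7 F along -4.2 lat 0.3 z 1.2 T [0.01 0.8  0.08] azx 172.79
```

```bash

python3 -m inch '[{"jaw":1,"translation":[-0.001,0,-0.0004],"rotation":[0,0,0]},{"jaw":1,"translation":[0,0,0],"rotation":[0,0,0]}]'>/dev/null
python3 ins.py
python3 -m inch '[{"jaw":1,"translation":[-0.0015,0,-0.0002],"rotation":[0,0,0]},{"jaw":1,"translation":[0,0,0],"rotation":[0,0,0]}]'>/dev/null
python3 ins.py
python3 -m inch '[{"jaw":1,"translation":[-0.0015,0,0],"rotation":[0,0,0]},{"jaw":1,"translation":[0,0,0],"rotation":[0,0,0]}]'>/dev/null
python3 ins.py; python3 col.py
```

```text
t 40.92 tip along 10.6 lat 0.1 dz -0.7 F along -5.3 lat -0.4 z 1.0 T [0.09 1.04 0.11] azx 172.8
t 41.08 tip along 11.6 lat 0.2 dz -0.7 F along -6.1 lat -1.0 z 2.5 T [0.15 1.23 0.13] azx 172.8
t 41.25 tip along 12.1 lat 0.2 dz -0.9 F along -9.3 lat -1.0 z 3.9 T [0.18 1.58 0.17] azx 172.82
slot col [263.14, 263.2, 263.28, 263.29] bright [142 136 137 137 129 131 123 130 127 126]
```

```bash

python3 -m inch '[{"jaw":1,"translation":[0.0025,0,0],"rotation":[0,0,0]},{"jaw":1,"translation":[0,0,0],"rotation":[0,0,0]},{"jaw":1,"translation":[0,0,0],"rotation":[0,0,0]}]'>/dev/null
python3 ins.py; python3 st.py
python3 -m inch '[{"jaw":1,"translation":[0,0,-0.0004],"rotation":[0,0,0]},{"jaw":1,"translation":[0,0,0],"rotation":[0,0,0]},{"jaw":1,"translation":[0,0,0],"rotation":[0,0,0]}]'>/dev/null
python3 ins.py; python3 st.py
```

```text
t 41.55 tip along 12.1 lat 0.3 dz -0.2 F along -3.1 lat -0.8 z -0.7 T [0.01 0.8  0.05] azx 172.8
t 41.55 tcp [491.8  65.3 118. ] azx 172.8 azy 82.8 tilt 0.01 q6 7.4 F [-3.2 -0.2 -0.7] T [0.008 0.8   0.048] w 13.0 g 58.6
t 41.8 tip along 12.1 lat 0.2 dz 0.0 F along -3.0 lat -0.3 z -4.6 T [0.03 0.86 0.04] azx 172.79
t 41.8 tcp [491.8  65.3 118.2] azx 172.79 azy 82.79 tilt 0.02 q6 7.4 F [-3.   0.2 -4.6] T [0.026 0.861 0.037] w 12.7 g 58.4
```

```bash

python3 -m inch '[{"jaw":1,"translation":[0,0,-0.0006],"rotation":[0,0.015,0]},{"jaw":1,"translation":[0,0,0],"rotation":[0,0,0]},{"jaw":1,"translation":[0,0,0],"rotation":[0,0,0]}]'>/dev/null
python3 ins.py
python3 -m inch '[{"jaw":1,"translation":[-0.0015,0,0],"rotation":[0,0,0]},{"jaw":1,"translation":[0,0,0],"rotation":[0,0,0]}]'>/dev/null
python3 ins.py
python3 -m inch '[{"jaw":1,"translation":[-0.0015,0,0],"rotation":[0,0,0]},{"jaw":1,"translation":[0,0,0],"rotation":[0,0,0]}]'>/dev/null
python3 ins.py; python3 col.py
```

```text
t 42.05 tip along 12.9 lat 0.4 dz -0.0 F along -3.9 lat -0.8 z -1.7 T [-0.12  0.82  0.05] azx 172.79
t 42.22 tip along 13.1 lat 0.4 dz -0.3 F along -6.3 lat -1.5 z 0.8 T [-0.01  1.19  0.06] azx 172.8
t 42.38 tip along 13.5 lat 0.5 dz -0.6 F along -8.1 lat -1.6 z 1.1 T [0.04 1.57 0.06] azx 172.81
slot col [263.13, 263.2, 263.27, 263.31] bright [138 112 137 132 129 128 125 130 125 125]
```

```bash

python3 -m inch '[{"jaw":1,"translation":[0.002,-0.0008,-0.0005],"rotation":[0,0.0075,-0.01]},{"jaw":1,"translation":[0,-0.0009,-0.0005],"rotation":[0,0.0075,-0.01]},{"jaw":1,"translation":[0,0,0],"rotation":[0,0,0]},{"jaw":1,"translation":[0,0,0],"rotation":[0,0,0]}]'>/dev/null
python3 ins.py
python3 -m inch '[{"jaw":1,"translation":[-0.0015,0,0],"rotation":[0,0,0]},{"jaw":1,"translation":[0,0,0],"rotation":[0,0,0]}]'>/dev/null
python3 ins.py; python3 col.py
```

```text
t 42.77 tip along 13.8 lat 0.7 dz -0.1 F along -4.4 lat 0.6 z -1.3 T [0.35 0.81 0.12] azx 173.95
t 42.93 tip along 14.7 lat 0.9 dz -0.3 F along -4.8 lat 1.2 z -2.4 T [0.39 0.93 0.19] azx 173.96
slot col [263.13, 263.18, 263.26, 263.3] bright [143 133 136 131 129 131 124 130 125 125]
```

```bash

python3 -m inch '[{"jaw":1,"translation":[-0.001,-0.0003,-0.0002],"rotation":[0,0.0075,-0.01]},{"jaw":1,"translation":[0,0,0],"rotation":[0,0,0]},{"jaw":1,"translation":[0,0,0],"rotation":[0,0,0]}]'>/dev/null
python3 ins.py
python3 -m inch '[{"jaw":1,"translation":[-0.0015,0,0],"rotation":[0,0,0]},{"jaw":1,"translation":[0,0,0],"rotation":[0,0,0]}]'>/dev/null
python3 ins.py; python3 col.py
```

```text
t 43.23 tip along 16.1 lat 1.3 dz -0.7 F along -4.8 lat 0.7 z -1.4 T [0.3  0.88 0.18] azx 174.52
t 43.4 tip along 16.7 lat 1.3 dz -0.9 F along -6.2 lat -0.2 z 0.6 T [0.34 1.18 0.15] azx 174.53
slot col [263.14, 263.2, 263.28, 263.31] bright [142 128 137 135 128 137 125 131 126 125]
```

```bash

python3 -m inch '[{"jaw":1,"translation":[-0.0005,-0.0006,-0.0005],"rotation":[0,0.005,-0.01]},{"jaw":1,"translation":[0,0,0],"rotation":[0,0,0]},{"jaw":1,"translation":[0,0,0],"rotation":[0,0,0]}]'>/dev/null
python3 ins.py
python3 -m inch '[{"jaw":1,"translation":[-0.0015,0,0],"rotation":[0,0,0]},{"jaw":1,"translation":[0,0,0],"rotation":[0,0,0]}]'>/dev/null
python3 ins.py
python3 -m inch '[{"jaw":1,"translation":[-0.0015,0,0],"rotation":[0,0,0]},{"jaw":1,"translation":[0,0,0],"rotation":[0,0,0]}]'>/dev/null
python3 ins.py; python3 col.py; python3 st.py
```

```text
t 43.7 tip along 17.4 lat 1.7 dz -0.8 F along -6.0 lat 0.5 z -0.0 T [0.35 1.05 0.13] azx 175.1
t 43.87 tip along 18.5 lat 1.8 dz -0.9 F along -7.1 lat 0.6 z -0.2 T [0.4  1.14 0.2 ] azx 175.1
t 44.03 tip along 19.9 lat 1.9 dz -1.0 F along -6.5 lat 1.2 z 0.6 T [0.33 1.16 0.18] azx 175.1
slot col [263.14, 263.18, 263.28, 263.31] bright [136  95 135 128 129 132 125 130 126 124]
t 44.08 tcp [499.5  62.4 120.6] azx 175.11 azy 85.1 tilt 2.48 q6 4.6 F [-7.3  2.5  0.2] T [0.402 1.251 0.201] w 13.0 g 59.2
```

```bash

python3 -m inch '[{"jaw":1,"translation":[-0.0015,-0.0002,-0.0003],"rotation":[0,0,-0.006]},{"jaw":1,"translation":[0,0,0],"rotation":[0,0,0]}]'>/dev/null
python3 ins.py
python3 -m inch '[{"jaw":1,"translation":[-0.0015,-0.0002,-0.0003],"rotation":[0,0,-0.006]},{"jaw":1,"translation":[0,0,0],"rotation":[0,0,0]}]'>/dev/null
python3 ins.py
python3 -m inch '[{"jaw":1,"translation":[-0.0015,0,0],"rotation":[0,0,0]},{"jaw":1,"translation":[0,0,0],"rotation":[0,0,0]}]'>/dev/null
python3 ins.py; python3 col.py
```

```text
t 44.25 tip along 21.6 lat 2.2 dz -0.9 F along -6.0 lat 0.7 z -1.4 T [0.38 1.16 0.1 ] azx 175.45
t 44.42 tip along 23.4 lat 2.5 dz -0.6 F along -4.8 lat -0.4 z -1.2 T [0.26 0.99 0.02] azx 175.77
t 44.58 tip along 25.2 lat 2.7 dz -0.7 F along -4.8 lat 0.4 z -2.3 T [0.26 0.88 0.08] azx 175.77
slot col [263.23, 263.34, 263.36, 263.42] bright [ 60  34 106  72 126 115 125 130 125 125]
```

```bash

python3 -m inch '[{"jaw":1,"translation":[-0.0015,0,0.0001],"rotation":[0,0,0]},{"jaw":1,"translation":[0,0,0],"rotation":[0,0,0]}]'>/dev/null
python3 ins.py
python3 -m inch '[{"jaw":1,"translation":[-0.001,0,0],"rotation":[0,0,0]},{"jaw":1,"translation":[0,0,0],"rotation":[0,0,0]}]'>/dev/null
python3 ins.py
python3 -m inch '[{"jaw":1,"translation":[-0.001,0,0],"rotation":[0,0,0]},{"jaw":1,"translation":[0,0,0],"rotation":[0,0,0]}]'>/dev/null
python3 ins.py; python3 col.py
```

```text
t 44.8 tip along 26.8 lat 2.9 dz -0.8 F along -4.2 lat 0.7 z -2.7 T [0.28 0.86 0.07] azx 175.77
t 44.97 tip along 27.7 lat 3.0 dz -0.8 F along -4.9 lat 1.1 z -2.9 T [0.29 0.92 0.07] azx 175.77
t 45.13 tip along 28.7 lat 3.1 dz -0.8 F along -4.7 lat 0.9 z -2.1 T [0.34 0.93 0.12] azx 175.77
slot col [263.26, 263.34, 263.34, 263.42] bright [ 37  36  92  74 129 118 125 131 126 124]
```

```bash

python3 -m inch '[{"jaw":1,"translation":[-0.001,0,0],"rotation":[0,0,0]},{"jaw":1,"translation":[0,0,0],"rotation":[0,0,0]}]'>/dev/null
python3 ins.py
python3 -m inch '[{"jaw":1,"translation":[-0.001,0,0],"rotation":[0,0,0]},{"jaw":1,"translation":[0,0,0],"rotation":[0,0,0]}]'>/dev/null
python3 ins.py
python3 -m inch '[{"jaw":1,"translation":[-0.001,0,0],"rotation":[0,0,0]},{"jaw":1,"translation":[0,0,0],"rotation":[0,0,0]}]'>/dev/null
python3 ins.py
```

```text
t 45.35 tip along 29.7 lat 3.2 dz -0.8 F along -4.4 lat 0.3 z -2.2 T [0.34 0.89 0.03] azx 175.77
t 45.52 tip along 30.5 lat 3.3 dz -0.9 F along -5.5 lat 0.9 z -2.5 T [0.31 1.02 0.03] azx 175.78
t 45.68 tip along 30.7 lat 3.3 dz -1.1 F along -6.4 lat 0.6 z -0.6 T [0.27 1.38 0.06] azx 175.78
```

```bash

python3 -m inch '[{"jaw":1,"translation":[-0.0007,0,-0.0002],"rotation":[0,0,0]},{"jaw":1,"translation":[0,0,0],"rotation":[0,0,0]}]'>/dev/null
python3 ins.py
python3 -m inch '[{"jaw":1,"translation":[0.0012,0,0],"rotation":[0,0,0]},{"jaw":1,"translation":[0,0,0],"rotation":[0,0,0]},{"jaw":1,"translation":[0,0,0],"rotation":[0,0,0]}]'>/dev/null
python3 ins.py
python3 - <<'E'
from h import *
b=snapshot("side"); a=snapshot("top"); cv2.imwrite("pics/side9.png",b);cv2.imwrite("pics/top9.png",a)
f=lambda i,y,x,h,w,W,H:cv2.resize(i[y:y+h,x:x+w],(W,H),interpolation=cv2.INTER_CUBIC)
cv2.imwrite("pics/z9.png",np.hstack([f(a,200,230,50,50,400,400),f(b,225,250,50,50,400,400)]))
E
```

```text
t 45.85 tip along 30.7 lat 3.3 dz -1.1 F along -8.6 lat 0.5 z 0.4 T [0.32 1.62 0.07] azx 175.78
t 46.1 tip along 30.7 lat 3.3 dz -0.9 F along -5.8 lat 0.3 z -3.0 T [0.24 1.11 0.09] azx 175.78
```

View pics/z9.png

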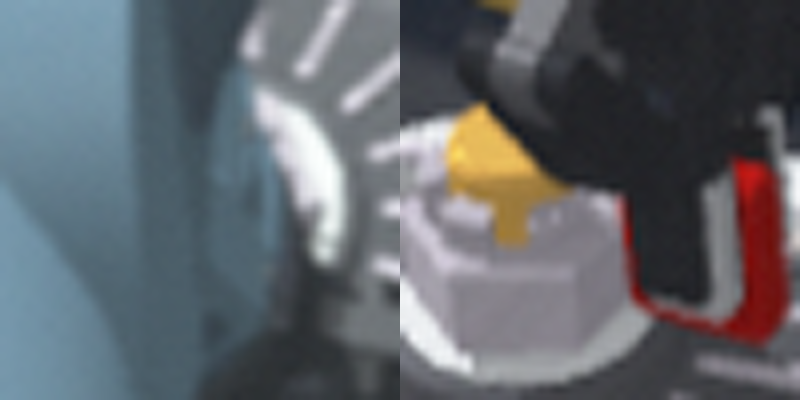

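The red handle sits right against the nut (side crop (690,250)) and the pin has stopped hard at 30.7 of the 31 mm expected, so it is home. I'll release and back off.

```bash

python3 -m inch '[{"jaw":0.9,"translation":[0,0,0],"rotation":[0,0,0]},{"jaw":0.7,"translation":[0,0,0],"rotation":[0,0,0]},{"jaw":0.5,"translation":[0,0,0],"rotation":[0,0,0]},{"jaw":0.5,"translation":[0,0,0],"rotation":[0,0,0]},{"jaw":0.5,"translation":[0,0,-0.01],"rotation":[0,0,0]},{"jaw":0.5,"translation":[0,0,-0.03],"rotation":[0,0,0]},{"jaw":0.5,"translation":[0,0,-0.04],"rotation":[0,0,0]},{"jaw":0.5,"translation":[0,0,-0.04],"rotation":[0,0,0]},{"jaw":0.5,"translation":[0,-0.04,0],"rotation":[0,0,0]},{"jaw":0.5,"translation":[0,-0.04,0],"rotation":[0,0,0]},{"jaw":0.5,"translation":[0,-0.04,0],"rotation":[0,0,0]},{"jaw":0.5,"translation":[0,-0.04,0],"rotation":[0,0,0]},{"jaw":0.5,"translation":[0,-0.04,0],"rotation":[0,0,0]},{"jaw":0.5,"translation":[0,0,0],"rotation":[0,0,0]},{"jaw":0.5,"translation":[0,0,0],"rotation":[0,0,0]},{"jaw":0.5,"translation":[0,0,0],"rotation":[0,0,0]},{"jaw":0.5,"translation":[0,0,0],"rotation":[0,0,0]}]'
python3 - <<'E'
from h import *
b=snapshot("side"); a=snapshot("top"); cv2.imwrite("pics/side10.png",b);cv2.imwrite("pics/top10.png",a)
for n,i in(("top",a),("side",b)):
    for x in blob(red(i))[:3]:
        print(n,x,onz(n,*x[1],127).round(1))
E
python3 col.py
```

```text
t: 47.62
tcp_pos: [501.6, -138.3, 241.1]
eef_rot: [-0.112, -3.099, -0.005]
ft_force: [-0.5, -0.1, 0.2]
width: 0.504
gripper_force: 0.0
top (161, [253.4, 247.2], [249, 238, 10, 20]) [513.   61.5 127. ]
top (20, [109.7, 323.8], [107, 322, 6, 4]) [380.9 317.9 127. ]
side (236, [286.7, 252.3], [278, 243, 19, 24]) [517.3  52.  127. ]
side (95, [287.0, 470.8], [282, 464, 10, 14]) [358.3 386.  127. ]
slot col [263.23, 263.34, 263.35, 263.41] bright [136 128 131 124 124 127 119 124 121 119]
```

The handle now sits 46 mm from the axis at az 174, held by the hole, and the nut hasn't moved. I'll hand the job in.

```bash
python3 -c "
from station import *
print(job_done())"
```

```text
the job is handed in; nothing more can be done
None
```

I handed the job in with the nut roughly 25–30° past snug and the lock pin through slot and hole with its collar against the nut; forces read at most about 9 N, and I turned the nut about 10° too far and back before the slot lined up.

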